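# Load two job kits into the gravity lanes in drawing order

### The arm

A 6-joint arm with a two-finger parallel gripper is mounted at the origin on a cart in front of the work surface, level with it; the furniture and walls round the work are solid. World frame = base frame: x ahead of the robot, y to its left, z up, the work surface at z = 0. Lengths are in mm, angles in degrees, forces in N, time in s.
With the tool pointing down it reaches from about 300 to 850 mm from the base axis. Payload 4.2 kg.
Tool frame: the origin (TCP) lies between the finger pads; the fingertips stand 14 mm ahead of it and the grasp point (between the pads) lies 5 mm behind it; z points along the fingers, y is the line along which they close (so a half turn about z gives the same grasp; the last joint's range is limited). The gripper opens to 91 mm and grips with 3 to 60 N. Pads are 32 mm wide; open, the fingers measure 118 mm over their backs; the gripper's body (76 mm by 178 mm) begins 60 mm behind the grasp point.
Start: joints at [74.485, 18.312, 89.639, -0, 72.044, -1.146], TCP at [142.704, 557.025, 227.976] pointing down, gripper open.
Joint ranges: [-177.97, 177.97], [-48.28, 115.42], [12.27, 149.76], [-77.06, 257.06], [2.81, 150.46], [-146.56, 146.56]. Speed limits (degrees/s): [147.25, 147.25, 180, 180, 180, 180].

### API

Orientations are given as [roll, pitch, yaw] about the fixed x, y, z axes, in that order (R = Rz(yaw) Ry(pitch) Rx(roll)).
In Python, from workcell import * gives the robot as it stands. The module is installed in compiled form; this text tells all that it offers.
- The arm moves only by the tool send_rows, never from a script. Its argument "deltas" is a list of rows, each a list of 2 entries, a list of its own where there are three numbers: the shift along the tool's x, y, z normalised to -1 to 1, where 1 is 0.5 m, then the turn, a rotation vector about the tool's x, y, z normalised to -1 to 1, where 1 is 0.5 rad. A call has 1 to 10 rows; each row shifts and turns the commanded pose from where the row before left it, along the tool's axes as they then stand; what a row does not reach is not made up. A row lasts 1/10 s, in which the tool goes at most 50 mm and 8.59 degrees, less where a joint would pass 70% of its speed; a pose out of reach is approached as far as the arm can. A call with a number of a shift or a turn outside -1 to 1 is refused whole. A call with a gripper value outside its range is refused whole. "grip" is the closure, from 0 (fully open) to 1 (shut), set as the call begins (left out, the last holds). The fingers move at their own pace and stop on an object; "grip_force" is the grip in N (left out, the last holds). Time passes only in rows, so rows that do not move let the fingers close. It gives the time, the measured TCP pose, the force, the opening and the grip force at its end, in the units of the state.
- state(): the state, without advancing time (a new reading comes with each control period).
- grab_frame(name): name is "scene" or "top" or "wrist"; returns the picture (400x640x3 uint8, red, green, blue); there is no depth.
- calibration(name): a dict with "mtx" (3x3 intrinsics, pixels), "D" ([k1, k2, p1, p2, k3] as OpenCV has them; the pictures are not rectified), "R" (3x3) and "t" (3): a world point X has camera coordinates R X + t. Camera axes: x right, y down, z forward; pixel columns grow to the right and rows downward; lengths in mm; the calibration is good to about 2 mm. A picture is of the moment at which its call begins: read the wrist's pose just before it. calibration takes no time and is no camera call; for the wrist camera it gives the pose at the moment of the call.
- job_done(): hands the job in; it is judged then, once.
Trained networks look in the newest picture that a camera, given by its name, has taken for a name from the list of things; names that differ only in an ending like _2 or _b are one class to them, and where a whole thing is asked for, a point or a joint stands for the part that bears it (a point fixed in the world has none). Each returns a list of dicts, best first, with "p" (0 to 1); they miss things now and then, are a little off and sometimes report something else, mostly with a low value. They report only what shows in the picture. A call takes as long as a camera call. They do not tell look-alikes from the thing itself.
- trace(camera, label): "pixels" (400x640 bool, what is visible of it) and "bbox" ([left, top, width, height] in pixels, round what is visible of it).
The state is a dict: "time_s": time; "qpos": joint angles; "qvel": joint speeds; "effort": joint torques, N m; "ee_pos": TCP position; "ee_rot": TCP orientation; "force": force on the tool from outside, world axes, zero at the start; "torque": the same for the moment, N m; "gripper_width": finger opening in mm; "gripper_force": force on a finger pad.
Only numpy, scipy, OpenCV 4.12 (cv2) and the standard library are available. Lean on these libraries where they do the work, as an engineer would, in place of code of your own. Each camera call takes 0.05 s, during which the arm holds its last target. There are 200 camera calls.

### The job

Make up two kits from the stock at the front of the bench by loading it into the mouths of the two gravity lanes, so that the technician at the lower ends draws each kit in order of use. Blue lane, charging-socket repair: first the flux pot, then the solder reel, both standing, last the black power brick for the test. Orange lane, accessories going back to the customer: first the white plug-in adapter, then the white mouse (not the mouse by the keyboard). Lay long things lengthwise so that each slides down to the stop or up against the one before it; let go of everything and leave the red tub and the white dropper bottle where they are.

Things in the scene. Friction and masses are not known exactly. Their poses are not given: they have to be found in the camera images.
- flux_pot: white round screw pot with red bands, 53 mm in diameter, 50 mm high, standing. Origin: centre of the underside, z up
- reel: reel of solder wire standing on its flange, white with a blue label on top, 52 mm in diameter, 52 mm high (a loose wire end sticks up to 70 mm; nothing to touch). Origin: on the underside, 5 mm off the reel's axis, which stands at x = -4, y = 2 mm; z up
- power_brick: black laptop power brick, a flat block 49 mm along its x, 106 mm along its y, 30 mm high. Origin: centre of the underside, z up
- adapter: white plug-in adapter lying on its side: body 75 mm long (x from -46 to 29 mm), 46 mm along its y, 30 mm high, with plug pins from x = 29 to 46 mm. Origin: centre of the underside, z up
- mouse: white computer mouse without cable, egg-shaped, 101 mm along its x, 59 mm along its y, 35 mm high at the middle. Its flanks lean in: 59 mm apart at 3 mm, 57 at 12 mm, 51 at 22 mm above the worktop, so grip them with the fingertips almost on the worktop, or it slips out. Origin: centre of the underside, z up
- blue_lane: blue-sided chute, fixed. Origin: on the worktop below the loading point. Runs along its +y, 15 deg DOWN towards +y; x across. Slippery floor, 118 mm above the origin there. Mouth 124 mm wide from y -66 to 55 mm, tapering to a 74 mm lane at y 103; stop face at y 311. Sides 16 mm high. A thing laid flat in the mouth slides to the stop; long ones lengthwise (within 15 deg of y), crosswise they jam
- orange_lane: orange-sided chute, fixed. Origin: on the worktop below the loading point. Runs along its +y, 15 deg DOWN towards +y; x across. Slippery floor, 118 mm above the origin there. Mouth 124 mm wide from y -66 to 55 mm, tapering to a 74 mm lane at y 103; stop face at y 311. Sides 16 mm high. A thing laid flat in the mouth slides to the stop; long ones lengthwise (within 15 deg of y), crosswise they jam
- red_tub: small open red tub, 54 mm in diameter, 39 mm high, loose: a bystander, stays where it is. Origin: centre of the underside
- dropper: white dropper bottle, 24 mm in diameter, 65 mm high, loose and easily knocked over: a bystander, stays where it is. Origin: centre of the underside
There are look-alikes about, which are no part of the job. Leave any pink look-alike of the reel alone. Leave any green look-alike of the mouse alone.

How it is judged:
By the outcome, as a careful person would: the job done as asked, in the order asked, and still so for the second after the job is handed in, with the robot touching nothing.
It also fails if it takes over 109 s, if anything falls off the work surface, if the arm or the gripper's body presses on something with over 40 N, if the wrist force passes 120 N, or if a joint passes its speed limit or range.

## Working session

There is one attempt and no reset: what is moved stays moved. The work goes in short steps, Python scripts to look and compute and a tool call to move; the robot and the scene stay as the last step left them, time stands still between calls to the robot, and variables do not carry over. Pictures are saved under pics/ and viewed, at most 14 in all, crops included, and the job is handed in when it is done.

Besides the shell and the picture viewer there is one more tool, called after ">>>" as a command line: name --argument value ..., lists and objects as JSON in quotes. send_rows: Moves the arm, as the interface text tells. Scaled input: -1 to 1 covers 0.5 m each way for a shift and 0.5 rad each way for a turn. Its arguments: {"type":"object","properties":{"deltas":{"type":"array","items":{"type":"array"}},"grip":{"type":"number"},"grip_force":{"type":"number"}},"required":["deltas"]}

```bash
mkdir -p pics; cat > h.py <<'E'
from workcell import *
import numpy as np, cv2
from scipy.spatial.transform import Rotation as Ro
def save(n,f):
    im=grab_frame(n); cv2.imwrite(f'pics/{f}.png',im[:,:,::-1]); return im
def ray(cam,px,z):
    c=calibration(cam); R=np.array(c['R']);t=np.array(c['t'])
    p=cv2.undistortPoints(np.array(px,float).reshape(-1,1,2),np.array(c['mtx']),np.array(c['D'])).reshape(-1,2)
    d=np.c_[p,np.ones(len(p))]@R; o=-R.T@t
    return o+d*((z-o[2])/d[:,2])[:,None]
E
python3 - <<'E'
from h import *
s=state(); print(s)
for n in('scene','top','wrist'):
    save(n,n+'0'); c=calibration(n); print(n,(-np.array(c['R']).T@np.array(c['t'])).round(), np.array(c['R'])[2].round(2))
for n in ('top','scene'):
  for l in ['flux_pot','reel','power_brick','adapter','mouse','blue_lane','orange_lane','red_tub','dropper']:
    for d in trace(n,l):
        m=d['pixels'].astype(np.uint8); ys,xs=np.nonzero(m)
        if len(xs)==0: continue
        print(n,l,round(d['p'],2),d['bbox'],(xs.mean().round(1),ys.mean().round(1)),ray(n,[[xs.mean(),ys.mean()]],15 if 'lane' not in l else 110)[0].round(), cv2.minAreaRect(np.c_[xs,ys].astype(np.float32)))
E
```

```text
{'time_s': 0.0, 'qpos': array([ 7.44871527e+01,  1.83521180e+01,  8.97056575e+01, -1.00196826e-03,
        7.20433307e+01, -1.14477551e+00]), 'qvel': array([-0.11960718,  0.0305037 , -0.04302868, -0.03562129, -0.07794754,
       -0.090301  ]), 'effort': array([ 1.53525662e-04, -4.12464023e+01, -2.31976175e+01,  7.28286593e-02,
        4.55609872e-02, -1.34907018e-04]), 'ee_pos': array([142.55344991, 556.56188522, 227.12054604]), 'ee_rot': array([-1.79898895e+02, -1.06755204e-03,  1.65632237e+02]), 'force': array([-0.16784461, -1.04270175,  0.43841777]), 'torque': array([-0.01405236,  0.01608746,  0.04982115]), 'gripper_force': 0.0, 'gripper_width': 90.9666921555378}
scene [ 96.  67. 652.] [ 0.62 -0.31 -0.72]
top [ 422. -230. 1234.] [ 0.16  0.02 -0.99]
wrist [ 69. 576. 384.] [ 0.26 -0.07 -0.96]
top flux_pot 0.8 [287.7, 263.4, 22.6, 21.0] (np.float64(298.0), np.float64(272.5)) [ 424. -140.   15.] ((298.0, 272.5), (19.0, 18.0), 90.0)
top reel 0.79 [346.5, 256.9, 14.4, 17.4] (np.float64(353.5), np.float64(268.7)) [ 434. -296.   15.] ((353.5, 268.5), (17.0, 17.0), 90.0)
top reel 0.75 [424
[... 3772 characters left out ...]
52.9), np.float64(225.1)) [ 424. -426.   15.] ((454.0, 226.0), (28.0, 26.0), 90.0)
scene dropper 0.78 [280.2, 189.5, 9.4, 22.2] (np.float64(284.2), np.float64(198.2)) [ 680. -136.   15.] ((284.1158447265625, 197.54269409179688), (23.632347106933594, 10.270133018493652), 83.6598129272461)
scene dropper 0.37 [55.2, 206.8, 246.4, 193.0] (np.float64(184.5), np.float64(305.9)) [517. 141.  15.] ((178.12673950195312, 323.51239013671875), (98.12928771972656, 276.901123046875), 55.35905456542969)
scene dropper 0.17 [390.1, 224.1, 28.6, 31.8] (np.float64(402.6), np.float64(242.1)) [ 440. -302.   15.] ((402.89190673828125, 242.14865112304688), (26.797035217285156, 34.52378463745117), 9.462323188781738)
```

```bash
python3 - <<'E'
import cv2
a=cv2.imread('pics/top0.png')[90:310,90:460]; cv2.imwrite('pics/top0c.png',cv2.resize(a,None,fx=2.15,fy=2.15,interpolation=cv2.INTER_CUBIC))
E
```

```text
(no output)
```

View pics/top0c.png

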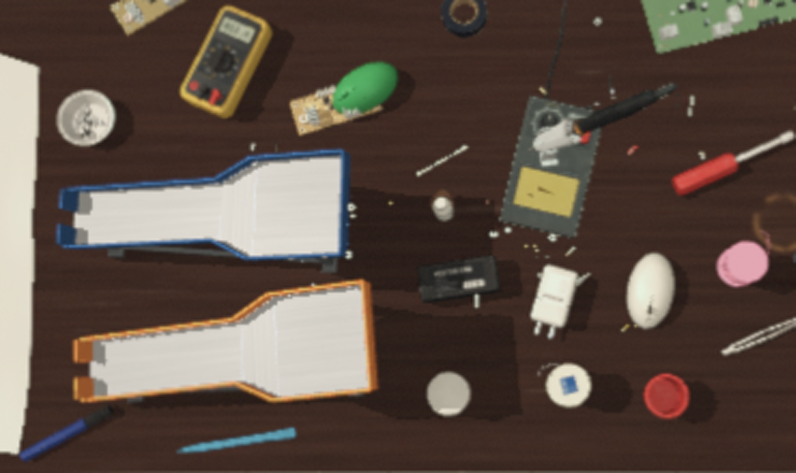

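View pics/scene0.png

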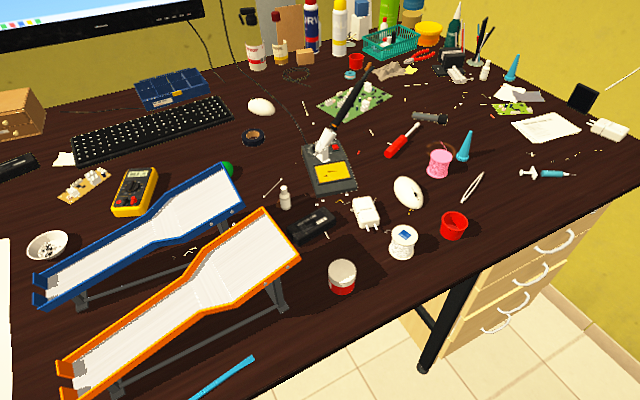

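The top crop shows both lanes' mouths on the right, blue around (300,205) and orange around (320,335). The stock is pot (448,393), white reel (568,385), brick (458,280), adapter (553,298) and white mouse (651,290). Bystanders and look-alikes are the dropper (443,207), red tub (666,396), pink reel (742,263) and a green mouse (365,87). In the scene view the keyboard mouse is at (262,107). Next I'll fit poses to the network silhouettes.

```bash
cat > fit.py <<'E'
from h import *
from scipy.optimize import minimize
def box(x0,x1,y0,y1,h): return [np.array([[x,y,z] for x in(x0,x1) for y in(y0,y1) for z in(0,h)],float)]
def cyl(r,h,cx=0,cy=0):
    a=np.linspace(0,2*np.pi,24,endpoint=False); return [np.array([[cx+r*np.cos(t),cy+r*np.sin(t),z] for t in a for z in(0,h)])]
a=np.linspace(0,2*np.pi,32,endpoint=False)
egg=[np.concatenate([np.c_[50.5*k*np.cos(a),29.5*k*np.sin(a),0*a+z] for k,z in((1,3),(.97,12),(.86,22),(.6,31),(.25,35))])]
T=np.tan(np.radians(15))
def lane():
    e=4; out=[]
    for p in ([(-66,-62-e),(-66,62+e),(55,62+e),(55,-62-e)],[(55,-62-e),(55,62+e),(103,37+e),(103,-37-e)],[(103,37+e),(103,-37-e),(311,-37-e),(311,37+e)]):
        out.append(np.array([[x,y,118-y*T+h] for y,x in p for h in(-3,16)]))
    return out
M=dict(flux_pot=cyl(26.5,50),reel=cyl(26,52,-4,2),power_brick=box(-24.5,24.5,-53,53,30),
 adapter=box(-46,29,-23,23,30)+box(29,46,-9,9,22),mouse=egg,blue_lane=lane(),orange_lane=lane(),red_tub=cyl(27,39),dropper=cyl(12,50))
def cost(v,parts,obs,cals):
    R=Ro.from_euler('z',v[2],degrees=True).as_matrix(); c=0
    for cam,m in obs:
        K=cals[cam]; S=8
        im=np.zeros(m.shape,np.uint8)
        for P in parts:
            X=P@R.T+[v[0],v[1],0]
            p=cv2.projectPoints(X,cv2.Rodrigues(np.array(K['R']))[0],np.array(K['t'],float),np.array(K['mtx']),np.array(K['D']))[0]
            cv2.fillConvexPoly(im,np.round(cv2.convexHull(p.astype(np.float32))*16).astype(np.int32),255,cv2.LINE_AA,4)
        # blurred comparison gives a smooth cost
        g=cv2.GaussianBlur(im.astype(np.float32)/255,(0,0),1.2); h=cv2.GaussianBlur(m.astype(np.float32),(0,0),1.2)
        c+=((g-h)**2).sum()/m.sum()
    return c
def fit(name,obs,x0s):
    cals={c:calibration(c) for c,_ in obs}; best=None
    for x0 in x0s:
        x0=np.array(x0,float)
        r=minimize(cost,x0,(M[name],obs,cals),'Nelder-Mead',options=dict(initial_simplex=np.array([x0,x0+[15,0,0],x0+[0,15,0],x0+[0,0,15]]),xatol=.1,fatol=1e-5,maxiter=250))
        if best is None or r.fun<best.fun: best=r
    return best
def run(cams,names):
    G=dict(flux_pot=(424,-140),reel=(434,-296),power_brick=(574,-151),adapter=(550,-281),mouse=(557,-408),blue_lane=(635,60),orange_lane=(465,40),red_tub=(421,-423),dropper=(670,-133))
    Y=dict(power_brick=[0,20,-20],adapter=[-15,160,60,-100],mouse=[0,30,-30],blue_lane=[0,10],orange_lane=[10,0])
    for n in names:
        O=[]
        for c in cams:
            for d in trace(c,n):
                m=d['pixels']; 
                if m.sum()<20: continue
                ys,xs=np.nonzero(m); p=ray(c,[[xs.mean(),ys.mean()]],60 if 'lane' in n else 18)[0]
                if d['p']>.25 and np.hypot(*(p[:2]-G[n]))<(150 if 'lane' in n else 45): O.append((c,m));break
        if not O: print(n,'none'); continue
        for ob in ([[o] for o in O]+[O] if len(O)>1 else [O]):
            r=fit(n,ob,[(*G[n],y) for y in Y.get(n,[0])])
            print(n,[c for c,_ in ob],r.x.round(1),round(r.fun,3))
E
python3 - <<'E'
from fit import *
grab_frame('top');grab_frame('scene')
run(['top','scene'],list(M))
E
```

```text
flux_pot ['top'] [ 425.1 -141.    12.9] 0.037
flux_pot ['scene'] [ 424.7 -142.6    1.4] 0.044
flux_pot ['top', 'scene'] [ 425.  -141.7    7. ] 0.084
reel ['top'] [ 438.6 -296.1    6. ] 0.057
reel ['scene'] [ 438.2 -297.3    1.2] 0.012
reel ['top', 'scene'] [ 438.  -296.7    3.2] 0.073
power_brick ['top'] [ 574.5 -153.7    9.6] 0.036
power_brick ['scene'] [ 574.4 -152.5   11.4] 0.156
power_brick ['top', 'scene'] [ 574.4 -153.5    8.1] 0.197
adapter ['top'] [ 554.8 -280.3  -17.4] 0.168
adapter ['scene'] [ 558.4 -282.8  -23.3] 0.124
adapter ['top', 'scene'] [ 555.9 -281.8  -22.6] 0.304
mouse ['top'] [ 558.9 -409.5  -12.7] 0.06
mouse ['scene'] [ 557.7 -407.7  -10.1] 0.009
mouse ['top', 'scene'] [ 558.2 -408.4  -11.7] 0.075
blue_lane ['top'] [ 6.508e+02  4.450e+01 -4.000e-01] 0.034
blue_lane ['scene'] [651.2  45.8  -0.9] 0.081
blue_lane ['top', 'scene'] [651.2  45.3  -0.7] 0.117
orange_lane ['top'] [486.2  10.1   5.1] 0.024
orange_lane ['scene'] [486.5  11.6   5.4] 0.095
orange_lane ['top', 'scene'] [486.3  11.    5.2] 0.12
red_tub ['top'] [ 420.9 -421.4   -0.6] 0.063
red_tub ['scene'] [ 422.5 -422.    -2.2] 0.145
red_tub ['top', 'scene'] [ 421.8 -421.8   -3.5] 0.21
dropper ['top'] [ 666.4 -133.2    3. ] 0.144
dropper ['scene'] [ 671.4 -133.4   18.4] 0.057
dropper ['top', 'scene'] [ 6.678e+02 -1.327e+02 -5.000e-01] 0.228
```

```bash
cat > plan.py <<'E'
import sys, json
from h import *
def down(yaw,lane=None):
    R=Ro.from_euler('z',yaw,degrees=True)*Ro.from_euler('x',180,degrees=True)
    return R
LANE=dict(blue=(651,45.2,-0.6),orange=(486.3,10.8,5.2))
def lanepose(name,s,h,rel=90,x=0,tilt=15):
    """TCP pose with tool axis normal to the floor, h above floor along normal at lane y=s; rel = tool yaw in lane frame"""
    lx,ly,th=LANE[name]; Rl=Ro.from_euler('z',th,degrees=True)*Ro.from_euler('x',-tilt,degrees=True)
    f=Ro.from_euler('z',th,degrees=True).apply([x,s,118-s*np.tan(np.radians(15))])+[lx,ly,0]
    return f+Rl.apply([0,0,h]), Rl*Ro.from_euler('z',rel,degrees=True)*Ro.from_euler('x',180,degrees=True)
def plan(wps,start=None,step=40,turn=8.0):
    """wps: list of (pos,R[,step]); prints rows in chunks of 10, cumulative rounding"""
    if start is None:
        s=state(); p=np.array(s['ee_pos']); R=Ro.from_euler('xyz',s['ee_rot'],degrees=True)
    else: p,R=start
    for k,w in enumerate(wps):
        P,Q=np.array(w[0],float),w[1]; st=w[2] if len(w)>2 else step
        d=np.linalg.norm(P-p); a=np.degrees((R.inv()*Q).magnitude()); n=max(1,int(np.ceil(max(d/st,a/turn)-1e-6)))
        rows=[]
        for i in range(n,0,-1):
            sh=np.round(R.inv().apply((P-p)/i)/500,3); tu=np.round((R.inv()*Q).as_rotvec()/i/.5,3)
            rows.append([(sh+0).tolist(),(tu+0).tolist()]); p=p+R.apply(sh*500); R=R*Ro.from_rotvec(tu*.5)
        print('wp',k,n,'rows ->',p.round(1)); print(json.dumps(rows).replace('-0.0,','0,').replace('-0.0]','0]').replace('0.0,','0,').replace('0.0]','0]').replace(' ',''))
    return p,R
E
python3 - <<'E'
from plan import *
plan([([400,250,260],down(120)),([480,-220,300],down(90))])
E
```

```text
wp 0 11 rows -> [399.9 250.  260. ]
[[[-0.059,-0.042,-0.006],[0,0,0.145]],[[-0.062,-0.038,-0.006],[0,0,0.145]],[[-0.065,-0.034,-0.006],[0,0,0.145]],[[-0.067,-0.029,-0.006],[0,0,0.145]],[[-0.069,-0.024,-0.006],[0,0,0.145]],[[-0.07,-0.019,-0.006],[0,0,0.145]],[[-0.072,-0.013,-0.006],[0,0,0.145]],[[-0.072,-0.008,-0.006],[0,0,0.144]],[[-0.073,-0.003,-0.005],[0,0,0.145]],[[-0.073,0.002,-0.006],[0,0,0.144]],[[-0.072,0.007,-0.005],[0,0,0.145]]]
wp 1 12 rows -> [ 479.7 -219.8  299.9]
[[[-0.075,-0.028,-0.007],[0,0,0.087]],[[-0.076,-0.024,-0.007],[0,0,0.087]],[[-0.077,-0.021,-0.007],[0,0,0.087]],[[-0.077,-0.018,-0.007],[0,0,0.087]],[[-0.078,-0.014,-0.007],[0,0,0.087]],[[-0.079,-0.011,-0.006],[0,0,0.087]],[[-0.079,-0.007,-0.007],[0,0,0.088]],[[-0.079,-0.004,-0.006],[0,0,0.087]],[[-0.079,-0.001,-0.007],[0,0,0.088]],[[-0.079,0.003,-0.006],[0,0,0.087]],[[-0.079,0.006,-0.007],[0,0,0.088]],[[-0.079,0.01,-0.006],[0,0,0.087]]]
```

>>> send_rows --deltas '[[[-0.059,-0.042,-0.006],[0,0,0.145]],[[-0.062,-0.038,-0.006],[0,0,0.145]],[[-0.065,-0.034,-0.006],[0,0,0.145]],[[-0.067,-0.029,-0.006],[0,0,0.145]],[[-0.069,-0.024,-0.006],[0,0,0.145]],[[-0.07,-0.019,-0.006],[0,0,0.145]],[[-0.072,-0.013,-0.006],[0,0,0.145]],[[-0.072,-0.008,-0.006],[0,0,0.144]],[[-0.073,-0.003,-0.005],[0,0,0.145]],[[-0.073,0.002,-0.006],[0,0,0.144]]]'

```text
time_s: 3.05
ee_pos: [377.6, 276.5, 257.7]
ee_rot: [180.0, -0.0, 124.0]
force: [0.1, 0.4, -0.5]
gripper_width: 91.5
gripper_force: 0.0
```

>>> send_rows --deltas '[[[-0.072,0.007,-0.005],[0,0,0.145]],[[-0.075,-0.028,-0.007],[0,0,0.087]],[[-0.076,-0.024,-0.007],[0,0,0.087]],[[-0.077,-0.021,-0.007],[0,0,0.087]],[[-0.077,-0.018,-0.007],[0,0,0.087]],[[-0.078,-0.014,-0.007],[0,0,0.087]],[[-0.079,-0.011,-0.006],[0,0,0.087]],[[-0.079,-0.007,-0.007],[0,0,0.088]],[[-0.079,-0.004,-0.006],[0,0,0.087]],[[-0.079,-0.001,-0.007],[0,0,0.088]]]'

```text
time_s: 4.05
ee_pos: [459.9, -104.2, 290.7]
ee_rot: [180.0, -0.0, 97.4]
force: [1.3, 0.4, -1.1]
gripper_width: 91.2
gripper_force: 0.0
```

>>> send_rows --deltas '[[[-0.079,0.003,-0.006],[0,0,0.087]],[[-0.079,0.006,-0.007],[0,0,0.088]],[[-0.079,0.01,-0.006],[0,0,0.087]],[[0,0,0],[0,0,0]],[[0,0,0],[0,0,0]]]'

```text
time_s: 4.55
ee_pos: [479.5, -220.2, 299.6]
ee_rot: [-180.0, -0.1, 89.9]
force: [-0.4, -0.2, 0.8]
gripper_width: 91.1
gripper_force: 0.0
```

```bash
python3 - <<'E'
from fit import *
s=state(); print(s['time_s'],s['ee_pos'],s['ee_rot'])
save('wrist','w1'); run(['wrist'],['flux_pot','reel','power_brick','adapter','mouse','red_tub','dropper'])
E
```

```text
4.55 [ 479.53226972 -220.1573283   299.55158686] [-1.79962575e+02 -6.02685144e-02  8.99208469e+01]
flux_pot ['wrist'] [ 422.  -141.3    8.4] 0.028
reel ['wrist'] [ 436.8 -296.6   -0. ] 0.015
power_brick ['wrist'] [ 572.5 -152.1    8.6] 0.084
adapter ['wrist'] [ 541.4 -276.3  163.4] 0.131
mouse ['wrist'] [ 559.2 -420.6  -72.7] 10.113
red_tub ['wrist'] [ 418.8 -431.7    1.2] 1.466
dropper ['wrist'] [ 667.3 -131.     3.7] 0.045
```

View pics/w1.png

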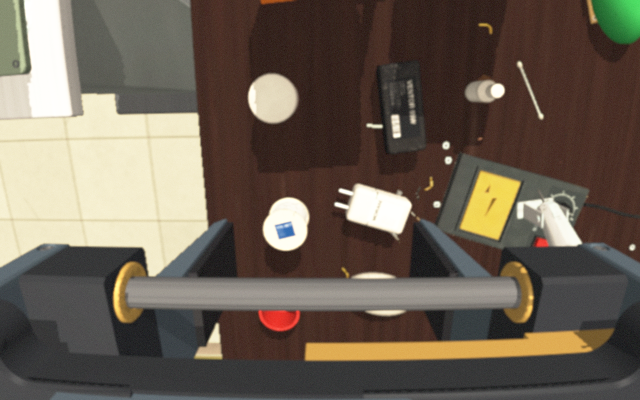

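The wrist view shows the pot (273,98), reel (287,225) and brick (402,108) with a stub on its left side near row 126. The adapter is at (378,208) with its pins to the left, so its yaw is about 163°. First pick: the flux pot.

```bash
python3 - <<'E'
from plan import *
D=down(90)
plan([([423.5,-141.4,120],D),([423.5,-141.4,25],D,32),([423.5,-141.4,235],D,42),(*lanepose('blue',20,120),42),(*lanepose('blue',20,28),32),(*lanepose('blue',20,130),42)])
E
```

```text
wp 0 6 rows -> [ 423.7 -141.6  120.1]
[[[0.026,-0.019,0.06],[0,0,0]],[[0.026,-0.019,0.06],[0,0,0]],[[0.026,-0.019,0.06],[0,0,0.001]],[[0.026,-0.018,0.06],[0,0,0]],[[0.026,-0.019,0.06],[0,0,0.001]],[[0.025,-0.018,0.06],[0.001,0,0]]]
wp 1 3 rows -> [ 423.7 -141.6   25.1]
[[[0,0,0.063],[0,0,0]],[[0,0,0.064],[0,0,0]],[[0,0,0.063],[0,0,0]]]
wp 2 5 rows -> [ 423.7 -141.6  235.1]
[[[0,0,-0.084],[0,0,0]],[[0,0,-0.084],[0,0,0]],[[0,0,-0.084],[0,0,0]],[[0,0,-0.084],[0,0,0]],[[0,0,-0.084],[0,0,0]]]
wp 3 8 rows -> [651.4  96.4 228.7]
[[[0.059,0.057,0.002],[0,-0.065,0.003]],[[0.06,0.057,0],[0,-0.066,0.003]],[[0.06,0.057,-0.002],[0,-0.065,0.003]],[[0.059,0.057,-0.004],[0,-0.066,0.002]],[[0.059,0.056,-0.006],[0.001,-0.065,0.003]],[[0.06,0.057,-0.009],[0,-0.066,0.002]],[[0.059,0.056,-0.01],[0.001,-0.065,0.003]],[[0.059,0.056,-0.013],[0,-0.066,0.002]]]
wp 4 3 rows -> [651.1  72.6 139.8]
[[[0,0,0.061],[0,0,0]],[[0,0,0.062],[0,0,0]],[[0,0,0.061],[0,0,0]]]
wp 5 3 rows -> [651.4  99.  238.4]
[[[0,0,-0.068],[0,0,0]],[[0,0,-0.068],[0,0,0]],[[0,0,-0.068],[0,0,0]]]
```

>>> send_rows --deltas '[[[0.026,-0.019,0.06],[0,0,0]],[[0.026,-0.019,0.06],[0,0,0]],[[0.026,-0.019,0.06],[0,0,0]],[[0.026,-0.018,0.06],[0,0,0]],[[0.026,-0.019,0.06],[0,0,0]],[[0.025,-0.018,0.06],[0,0,0]],[[0,0,0.063],[0,0,0]],[[0,0,0.064],[0,0,0]],[[0,0,0.063],[0,0,0]],[[0,0,0],[0,0,0]]]'

```text
time_s: 5.95
ee_pos: [421.0, -141.0, 22.2]
ee_rot: [-179.6, -0.2, 90.0]
force: [-0.9, 0.8, 0.8]
gripper_width: 91.2
gripper_force: 0.0
```

>>> send_rows --deltas '[[[0,0,0],[0,0,0]],[[0,0,0],[0,0,0]],[[0,0,0],[0,0,0]],[[0,0,0],[0,0,0]],[[0,0,0],[0,0,0]],[[0,0,0],[0,0,0]],[[0,0,0],[0,0,0]],[[0,0,0],[0,0,0]]]' --grip 1 --grip_force 20

```text
time_s: 6.75
ee_pos: [424.1, -142.4, 25.5]
ee_rot: [179.9, 0.0, 90.0]
force: [-1.1, 0.5, 5.9]
gripper_width: 51.7
gripper_force: 20.0
```

>>> send_rows --deltas '[[[0,0,-0.04],[0,0,0]],[[0,0,-0.084],[0,0,0]],[[0,0,-0.084],[0,0,0]],[[0,0,-0.084],[0,0,0]],[[0,0,-0.084],[0,0,0]],[[0,0,-0.044],[0,0,0]],[[0,0,0],[0,0,0]]]'

```text
time_s: 7.45
ee_pos: [425.4, -142.9, 238.0]
ee_rot: [179.6, 0.1, 90.0]
force: [-0.0, 0.2, -2.1]
gripper_width: 51.7
gripper_force: 20.0
```

>>> send_rows --deltas '[[[0.059,0.057,0.002],[0,-0.065,0.003]],[[0.06,0.057,0],[0,-0.066,0.003]],[[0.06,0.057,-0.002],[0,-0.065,0.003]],[[0.059,0.057,-0.004],[0,-0.066,0.002]],[[0.059,0.056,-0.006],[0.001,-0.065,0.003]],[[0.06,0.057,-0.009],[0,-0.066,0.002]],[[0.059,0.056,-0.01],[0.001,-0.065,0.003]],[[0.059,0.056,-0.013],[0,-0.066,0.002]],[[0,0,0],[0,0,0]],[[0,0,0],[0,0,0]]]'

```text
time_s: 8.45
ee_pos: [650.7, 96.3, 225.3]
ee_rot: [-179.7, 15.1, 89.6]
force: [0.2, -0.9, -0.9]
gripper_width: 51.8
gripper_force: 20.0
```

```bash
python3 - <<'E'
from plan import *
s=state(); print(s['time_s'],s['ee_pos'].round(1),s['gripper_width'],s['gripper_force'])
save('scene','s1')
plan([(*lanepose('blue',20,28),30)])
p,R=lanepose('blue',20,28)
# check lane position: red lines of the expected mouth edges
im=grab_frame('top').copy()
for n in LANE:
    c=calibration('top')
    q=[lanepose(n,s,h,x=x)[0] for s,x,h in((-66,-62,16),(-66,62,16),(55,62,16),(103,37,16),(311,37,16),(311,-37,16),(103,-37,16),(55,-62,16))]
    pp=cv2.projectPoints(np.array(q),cv2.Rodrigues(np.array(c['R']))[0],np.array(c['t'],float),np.array(c['mtx']),np.array(c['D']))[0]
    cv2.polylines(im,[np.round(pp*16).astype(np.int32)],True,(255,0,0),1,cv2.LINE_AA,4)
cv2.imwrite('pics/t1.png',cv2.resize(im[130:310,110:310,::-1],None,fx=3.3,fy=3.3,interpolation=cv2.INTER_CUBIC))
E
```

```text
8.45 [650.7  96.3 225.3] 51.815411017439935 19.999874532222748
wp 0 3 rows -> [651.4  72.6 139.8]
[[[0,0.001,0.06],[-0.002,0.001,0.001]],[[0,0.001,0.06],[-0.003,0.001,0.001]],[[0.001,0.001,0.059],[-0.002,0.001,0.001]]]
```

View pics/t1.png

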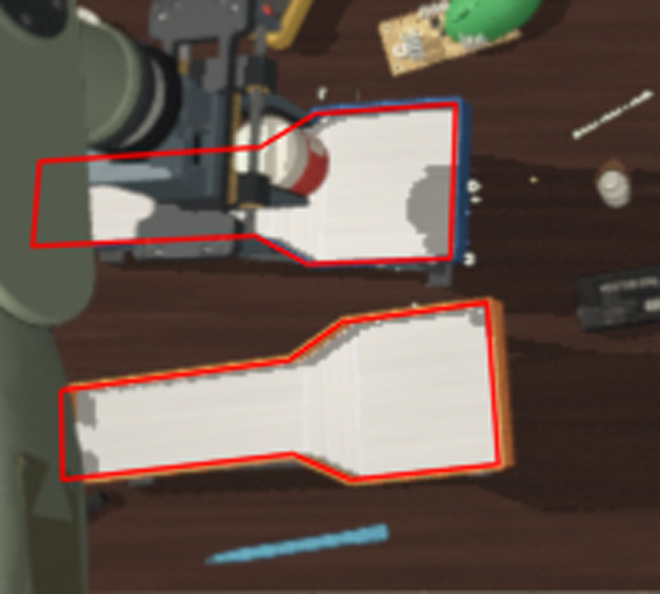

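The overlay fits both lanes, and the pot is held over the blue mouth at (285,165). Lowering it and letting go.

>>> send_rows --deltas '[[[0,0,0.061],[0,0,0]],[[0,0,0.062],[0,0,0]],[[0,0,0.061],[0,0,0]],[[0,0,0],[0,0,0]],[[0,0,0],[0,0,0]],[[0,0,0],[0,0,0]]]'

```text
time_s: 9.15
ee_pos: [651.8, 71.8, 141.8]
ee_rot: [179.8, 15.0, 89.3]
force: [-0.7, -0.4, -1.3]
gripper_width: 51.9
gripper_force: 20.0
```

>>> send_rows --deltas '[[[0,0,0],[0,0,0]],[[0,0,0],[0,0,0]],[[0,0,0],[0,0,0]],[[0,0,0],[0,0,0]],[[0,0,0],[0,0,0]],[[0,0,0],[0,0,0]],[[0,0,-0.068],[0,0,0]],[[0,0,-0.068],[0,0,0]],[[0,0,-0.068],[0,0,0]],[[0,0,0],[0,0,0]]]' --grip 0.1

```text
time_s: 10.15
ee_pos: [653.7, 99.8, 243.7]
ee_rot: [179.4, 14.9, 89.3]
force: [0.4, 0.2, -0.8]
gripper_width: 81.7
gripper_force: 0.0
```

```bash
python3 - <<'E'
from plan import *
save('scene','s2')
D=down(90)
P=[434,-294.8]
S=lanepose('blue',20,130)
plan([([*P,140],D,45),([*P,27],D,38),([*P,240],D,43),(*lanepose('blue',20,120),45)])
E
```

```text
wp 0 11 rows -> [ 434.1 -295.   140. ]
[[[-0.065,-0.039,0.036],[0.001,0.047,-0.002]],[[-0.066,-0.039,0.035],[0.001,0.047,-0.002]],[[-0.066,-0.039,0.033],[0.001,0.047,-0.002]],[[-0.067,-0.039,0.031],[0.001,0.048,-0.002]],[[-0.068,-0.039,0.03],[0.001,0.047,-0.002]],[[-0.069,-0.04,0.028],[0.001,0.048,-0.002]],[[-0.069,-0.04,0.027],[0.001,0.047,-0.002]],[[-0.07,-0.039,0.025],[0,0.048,-0.002]],[[-0.07,-0.04,0.023],[0.001,0.047,-0.002]],[[-0.071,-0.04,0.022],[0,0.048,-0.002]],[[-0.071,-0.039,0.02],[0.001,0.047,-0.001]]]
wp 1 3 rows -> [ 434.1 -294.6   27. ]
[[[0,0,0.075],[0,0,0]],[[0,0,0.075],[0,0,0]],[[0.001,0,0.076],[0,0,0]]]
wp 2 5 rows -> [ 434.2 -295.   240. ]
[[[0,0,-0.085],[0,0,0]],[[0,0,-0.085],[0,0,0]],[[0,0,-0.085],[0,0,0]],[[0,0,-0.086],[0,0,0]],[[-0.001,0,-0.085],[0,0,0]]]
wp 3 10 rows -> [651.5  96.3 228.3]
[[[0.078,0.043,0.002],[0,-0.052,0.002]],[[0.078,0.043,0],[0,-0.052,0.002]],[[0.078,0.043,-0.002],[0,-0.052,0.002]],[[0.078,0.043,-0.004],[0,-0.052,0.002]],[[0.078,0.043,-0.006],[0,-0.053,0.002]],[[0.078,0.043,-0.008],[0,-0.052,0.002]],[[0.078,0.043,-0.01],[0.001,-0.053,0.002]],[[0.078,0.043,-0.012],[0,-0.052,0.002]],[[0.078,0.044,-0.014],[0.001,-0.053,0.002]],[[0.078,0.043,-0.015],[0,-0.052,0.003]]]
```

View pics/s2.png

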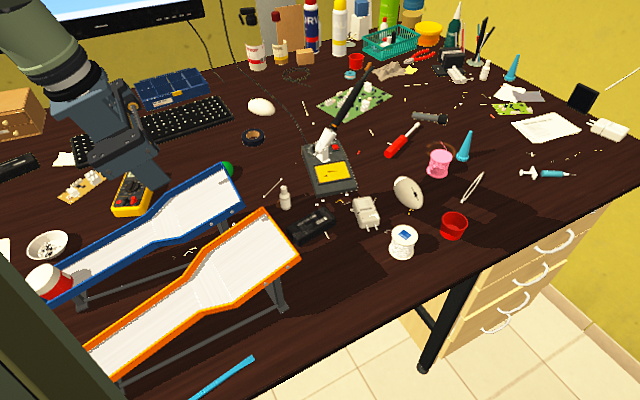

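Scene view: the pot stands at the blue stop at (48,282). Next, the reel.

>>> send_rows --deltas '[[[-0.065,-0.039,0.036],[0.001,0.047,-0.002]],[[-0.066,-0.039,0.035],[0.001,0.047,-0.002]],[[-0.066,-0.039,0.033],[0.001,0.047,-0.002]],[[-0.067,-0.039,0.031],[0.001,0.048,-0.002]],[[-0.068,-0.039,0.03],[0.001,0.047,-0.002]],[[-0.069,-0.04,0.028],[0.001,0.048,-0.002]],[[-0.069,-0.04,0.027],[0.001,0.047,-0.002]],[[-0.07,-0.039,0.025],[0,0.048,-0.002]],[[-0.07,-0.04,0.023],[0.001,0.047,-0.002]],[[-0.071,-0.04,0.022],[0,0.048,-0.002]]]' --grip 0

```text
time_s: 11.2
ee_pos: [449.7, -261.0, 146.4]
ee_rot: [-179.6, 1.3, 89.9]
force: [1.8, -0.8, -0.3]
gripper_width: 91.3
gripper_force: 0.0
```

>>> send_rows --deltas '[[[-0.071,-0.039,0.02],[0.001,0.047,-0.001]],[[0,0,0],[0,0,0]],[[0,0,0],[0,0,0]]]'

```text
time_s: 11.5
ee_pos: [430.9, -296.0, 137.7]
ee_rot: [-179.6, -0.0, 89.8]
force: [-0.5, -0.1, 0.5]
gripper_width: 91.0
gripper_force: 0.0
```

```bash
python3 - <<'E'
from plan import *
s=state(); print(s['ee_pos'],s['ee_rot'])
D=down(90)
P=[434,-294.8]
plan([([*P,27],D,38),([*P,240],D,43),(*lanepose('blue',20,120),45),(*lanepose('blue',20,30),30),(*lanepose('blue',20,130),42)])
E
```

```text
[ 430.86069856 -295.99659123  137.72185139] [-1.79550245e+02 -3.48192757e-02  8.97759422e+01]
wp 0 3 rows -> [ 433.8 -295.    27.2]
[[[0.001,0.003,0.074],[-0.005,0,-0.003]],[[0.001,0.002,0.074],[-0.005,-0.001,-0.002]],[[0,0.002,0.073],[-0.006,0,-0.003]]]
wp 1 5 rows -> [ 434.2 -295.   240.2]
[[[0,0,-0.085],[0,0,0]],[[0,0,-0.085],[0,0,0]],[[0,0,-0.085],[0,0,0]],[[0,0,-0.085],[0,0,0]],[[0,0.001,-0.086],[0,0,0]]]
wp 2 10 rows -> [651.5  96.4 228.6]
[[[0.078,0.043,0.002],[0,-0.052,0.002]],[[0.078,0.043,0],[0,-0.052,0.002]],[[0.078,0.043,-0.002],[0,-0.052,0.002]],[[0.078,0.043,-0.004],[0,-0.053,0.002]],[[0.078,0.043,-0.006],[0.001,-0.052,0.002]],[[0.078,0.043,-0.008],[0,-0.053,0.002]],[[0.078,0.043,-0.01],[0.001,-0.052,0.002]],[[0.078,0.043,-0.012],[0,-0.053,0.002]],[[0.078,0.044,-0.013],[0.001,-0.052,0.002]],[[0.078,0.043,-0.016],[0,-0.053,0.003]]]
wp 3 4 rows -> [651.3  73.1 141.6]
[[[0,0,0.045],[0,0,0]],[[0,0,0.045],[0,0,0]],[[0,0,0.045],[0,0,0]],[[0,0,0.045],[0,0,0]]]
wp 4 3 rows -> [651.5  99.  238.2]
[[[0,0,-0.067],[0,0,0]],[[0,0,-0.066],[0,0,0]],[[0,0,-0.067],[0,0,0]]]
```

>>> send_rows --deltas '[[[0.001,0.003,0.074],[-0.005,0,-0.003]],[[0.001,0.002,0.074],[-0.005,0,-0.002]],[[0,0.002,0.073],[-0.006,0,-0.003]],[[0,0,0],[0,0,0]],[[0,0,0],[0,0,0]]]'

```text
time_s: 12.0
ee_pos: [435.9, -293.8, 28.7]
ee_rot: [179.9, 0.0, 90.3]
force: [-0.3, 0.4, -0.0]
gripper_width: 91.1
gripper_force: 0.0
```

>>> send_rows --deltas '[[[0,0,0],[0,0,0]],[[0,0,0],[0,0,0]],[[0,0,0],[0,0,0]],[[0,0,0],[0,0,0]],[[0,0,0],[0,0,0]],[[0,0,0],[0,0,0]],[[0,0,0],[0,0,0]],[[0,0,0],[0,0,0]]]' --grip 1 --grip_force 20

```text
time_s: 12.8
ee_pos: [435.2, -295.0, 28.9]
ee_rot: [179.9, 0.1, 90.2]
force: [-1.8, 1.1, 6.2]
gripper_width: 51.2
gripper_force: 20.0
```

>>> send_rows --deltas '[[[0,0,-0.04],[0,0,0]],[[0,0,-0.085],[0,0,0]],[[0,0,-0.085],[0,0,0]],[[0,0,-0.085],[0,0,0]],[[0,0,-0.085],[0,0,0]],[[0,0.001,-0.046],[0,0,0]],[[0,0,0],[0,0,0]]]'

```text
time_s: 13.5
ee_pos: [437.0, -295.6, 244.5]
ee_rot: [179.5, 0.3, 90.2]
force: [0.3, -0.6, -2.3]
gripper_width: 51.1
gripper_force: 20.0
```

>>> send_rows --deltas '[[[0.078,0.043,0.002],[0,-0.052,0.002]],[[0.078,0.043,0],[0,-0.052,0.002]],[[0.078,0.043,-0.002],[0,-0.052,0.002]],[[0.078,0.043,-0.004],[0,-0.053,0.002]],[[0.078,0.043,-0.006],[0.001,-0.052,0.002]],[[0.078,0.043,-0.008],[0,-0.053,0.002]],[[0.078,0.043,-0.01],[0.001,-0.052,0.002]],[[0.078,0.043,-0.012],[0,-0.053,0.002]],[[0.078,0.044,-0.013],[0.001,-0.052,0.002]],[[0.078,0.043,-0.016],[0,-0.053,0.003]]]'

```text
time_s: 14.5
ee_pos: [651.1, 99.2, 226.2]
ee_rot: [-179.9, 15.2, 89.6]
force: [0.9, 0.0, -3.9]
gripper_width: 51.7
gripper_force: 20.0
```

>>> send_rows --deltas '[[[0,0,0],[0,0,0]],[[0,0,0],[0,0,0]],[[0,0,0.045],[0,0,0]],[[0,0,0.045],[0,0,0]],[[0,0,0.045],[0,0,0]],[[0,0,0.045],[0,0,0]],[[0,0,0],[0,0,0]],[[0,0,0],[0,0,0]],[[0,0,0],[0,0,0]]]'

```text
time_s: 15.4
ee_pos: [651.7, 73.6, 143.8]
ee_rot: [179.8, 15.1, 89.5]
force: [-0.0, 0.1, -3.0]
gripper_width: 51.2
gripper_force: 20.0
```

>>> send_rows --deltas '[[[0,0,0],[0,0,0]],[[0,0,0],[0,0,0]],[[0,0,0],[0,0,0]],[[0,0,0],[0,0,0]],[[0,0,0],[0,0,0]],[[0,0,0],[0,0,0]],[[0,0,-0.067],[0,0,0]],[[0,0,-0.067],[0,0,0]],[[0,0,-0.067],[0,0,0]]]' --grip 0.1

```text
time_s: 16.3
ee_pos: [651.3, 100.3, 240.9]
ee_rot: [179.9, 15.1, 89.5]
force: [1.2, -0.8, -0.4]
gripper_width: 81.9
gripper_force: 0.0
```

>>> send_rows --deltas '[[[0,0,0],[0,0,0]],[[0,0,0],[0,0,0]],[[0,0,0],[0,0,0]]]' --grip 0

```text
time_s: 16.6
ee_pos: [650.7, 99.8, 238.5]
ee_rot: [-180.0, 15.1, 89.6]
force: [0.4, -0.4, -0.7]
gripper_width: 91.3
gripper_force: 0.0
```

```bash
python3 - <<'E'
from plan import *
a=save('scene','s3'); b=save('top','t3')
cv2.imwrite('pics/c3.png',np.vstack([cv2.resize(a[150:330,0:300],(600,360)),cv2.resize(b[140:220,100:280],(600,240))])[:,:,::-1])
s=state(); print(s['time_s'],s['ee_pos'])
th=9; D=down(90+th); P=np.array([573.5,-153])+10*np.array([-np.sin(np.radians(th)),np.cos(np.radians(th))])
plan([([*P,120],D,45),([*P,19],D,38)])
E
```

```text
16.7 [650.76293063  99.67041193 238.27878972]
wp 0 7 rows -> [ 571.8 -143.3  119.9]
[[[-0.058,-0.022,0.051],[-0.006,0.075,-0.047]],[[-0.06,-0.023,0.048],[-0.007,0.075,-0.047]],[[-0.061,-0.025,0.046],[-0.006,0.075,-0.047]],[[-0.062,-0.027,0.044],[-0.007,0.076,-0.047]],[[-0.063,-0.028,0.041],[-0.006,0.075,-0.047]],[[-0.064,-0.03,0.039],[-0.007,0.076,-0.046]],[[-0.064,-0.032,0.037],[-0.006,0.075,-0.047]]]
wp 1 3 rows -> [ 571.8 -143.3   18.9]
[[[0,0,0.067],[0,0,0]],[[0,0,0.067],[0,0,0]],[[0,0,0.068],[0,0,0]]]
```

View pics/c3.png

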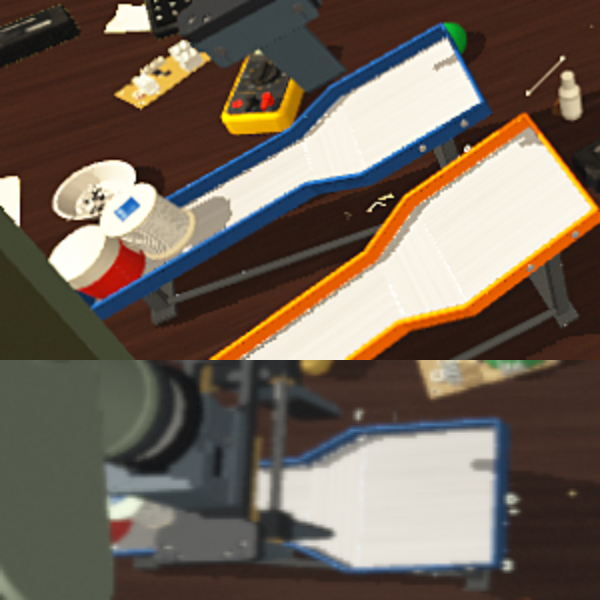

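Both stand in the blue lane: the pot at the stop (95,262) and the reel right behind it (148,222). Next is the brick, approached higher to clear the lane ends.

```bash
python3 - <<'E'
from plan import *
th=9; D=down(90+th); P=np.array([573.5,-153])+10*np.array([-np.sin(np.radians(th)),np.cos(np.radians(th))])
plan([([*P,225],D,45),([*P,60],D,42)])
E
```

```text
wp 0 6 rows -> [ 571.8 -142.9  225.1]
[[[-0.077,-0.026,0.025],[-0.007,0.088,-0.055]],[[-0.078,-0.028,0.022],[-0.008,0.088,-0.055]],[[-0.077,-0.03,0.019],[-0.008,0.088,-0.054]],[[-0.078,-0.032,0.015],[-0.007,0.088,-0.055]],[[-0.077,-0.034,0.011],[-0.008,0.088,-0.054]],[[-0.076,-0.037,0.008],[-0.007,0.087,-0.055]]]
wp 1 4 rows -> [ 571.8 -142.9   60.1]
[[[0,0,0.083],[0,0,0]],[[0,0,0.082],[0,0,0]],[[0,0,0.083],[0,0,0]],[[0,0,0.082],[0,0,0]]]
```

>>> send_rows --deltas '[[[-0.077,-0.026,0.025],[-0.007,0.088,-0.055]],[[-0.078,-0.028,0.022],[-0.008,0.088,-0.055]],[[-0.077,-0.03,0.019],[-0.008,0.088,-0.054]],[[-0.078,-0.032,0.015],[-0.007,0.088,-0.055]],[[-0.077,-0.034,0.011],[-0.008,0.088,-0.054]],[[-0.076,-0.037,0.008],[-0.007,0.087,-0.055]],[[0,0,0.083],[0,0,0]],[[0,0,0.082],[0,0,0]],[[0,0,0],[0,0,0]],[[0,0,0],[0,0,0]]]'

```text
time_s: 17.7
ee_pos: [572.6, -142.4, 143.4]
ee_rot: [179.9, -0.1, 99.0]
force: [1.2, 0.8, 0.6]
gripper_width: 91.5
gripper_force: 0.0
```

```bash
python3 - <<'E'
from fit import *
from plan import *
s=state(); print(s['time_s'],s['ee_pos'],s['ee_rot'])
save('wrist','w4'); run(['wrist'],['power_brick'])
th=9; D=down(90+th); P=np.array([573.5,-153])+10*np.array([-np.sin(np.radians(th)),np.cos(np.radians(th))])
plan([([*P,19],D,40)])
E
```

```text
17.7 [ 572.57032038 -142.42539041  143.43472879] [ 1.79918530e+02 -6.16018843e-02  9.90239658e+01]
power_brick ['wrist'] [ 574.8 -154.1    8.4] 0.05
wp 0 4 rows -> [ 571.9 -143.    19.2]
[[[0,-0.002,0.063],[0.003,0.001,0.001]],[[0,-0.001,0.063],[0.003,0,0]],[[0,-0.001,0.064],[0.003,0.001,0.001]],[[0,-0.002,0.063],[0.004,0,0]]]
```

View pics/w4.png

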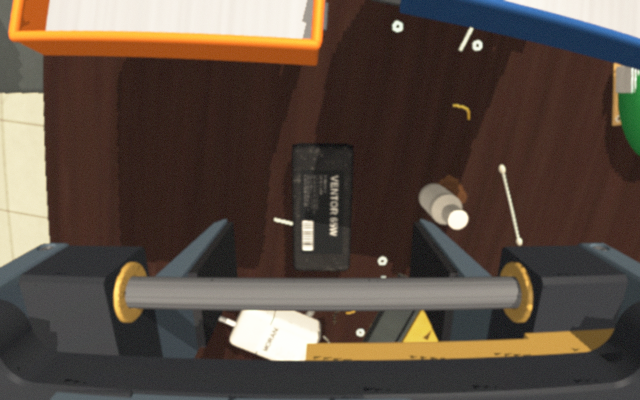

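The wrist view shows the brick at (323,206) between the fingers, lengthwise with them. The stub at (283,221) is loose debris beside it.

>>> send_rows --deltas '[[[0,0,0.063],[0.003,0,0]],[[0,0,0.063],[0.003,0,0]],[[0,0,0.064],[0.003,0,0]],[[0,0,0.06],[0,0,0]],[[0,0,0],[0,0,0]],[[0,0,0],[0,0,0]],[[0,0,0],[0,0,0]]]'

```text
time_s: 18.5
ee_pos: [575.0, -142.7, 21.4]
ee_rot: [179.8, 0.1, 99.1]
force: [-0.1, -0.5, 0.5]
gripper_width: 91.1
gripper_force: 0.0
```

>>> send_rows --deltas '[[[0,0,0],[0,0,0]],[[0,0,0],[0,0,0]],[[0,0,0],[0,0,0]],[[0,0,0],[0,0,0]],[[0,0,0],[0,0,0]],[[0,0,0],[0,0,0]],[[0,0,0],[0,0,0]],[[0,0,0],[0,0,0]]]' --grip 1 --grip_force 35

```text
time_s: 19.3
ee_pos: [572.8, -142.4, 18.8]
ee_rot: [-179.9, -0.0, 99.0]
force: [0.2, -0.6, -0.2]
gripper_width: 47.9
gripper_force: 35.0
```

```bash
python3 - <<'E'
from plan import *
s=state(); print(s['ee_pos'],s['ee_rot'],s['gripper_width'])
D=down(s['ee_rot'][2]); p=s['ee_pos']; h=p[2]+3.5
plan([([p[0],p[1],240],D,42),(*lanepose('blue',7,120,rel=90.3),42),(*lanepose('blue',7,h,rel=90.3),32),(*lanepose('blue',7,130,rel=90.3),42)])
E
```

```text
[ 572.79401256 -142.38215776   18.75055074] [-1.79908204e+02 -2.09502849e-02  9.90292849e+01] 47.853263245519784
wp 0 6 rows -> [ 573.  -142.4  239.8]
[[[0,0,-0.074],[-0.001,0,0]],[[0,0,-0.074],[0,0,0]],[[0,0,-0.074],[-0.001,0,0]],[[0,0,-0.073],[0,0,0]],[[0,0,-0.074],[-0.001,0,0]],[[0,0,-0.073],[0,-0.001,0]]]
wp 1 6 rows -> [651.2  83.4 231.8]
[[[0.07,0.038,0.003],[0.008,-0.087,0.054]],[[0.071,0.036,-0.001],[0.007,-0.087,0.054]],[[0.072,0.034,-0.004],[0.008,-0.087,0.054]],[[0.073,0.031,-0.007],[0.007,-0.087,0.054]],[[0.073,0.03,-0.011],[0.008,-0.087,0.054]],[[0.074,0.027,-0.013],[0.007,-0.087,0.054]]]
wp 2 4 rows -> [650.9  58.1 137.6]
[[[0,0,0.049],[0,0,0]],[[0,0,0.049],[0,0,0]],[[0,0,0.049],[0,0,0]],[[0,0,0.048],[0,0,0]]]
wp 3 3 rows -> [651.2  85.9 241.4]
[[[0,0,-0.072],[0,0,0]],[[0,0,-0.072],[0,0,0]],[[0,0,-0.071],[0,0,0]]]
```

>>> send_rows --deltas '[[[0,0,-0.04],[0,0,0]],[[0,0,-0.08],[0,0,0]],[[0,0,-0.084],[0,0,0]],[[0,0,-0.084],[0,0,0]],[[0,0,-0.084],[0,0,0]],[[0,0,-0.07],[0,0,0]],[[0,0,0],[0,0,0]]]'

```text
time_s: 20.0
ee_pos: [575.7, -143.0, 245.3]
ee_rot: [179.5, 0.2, 99.0]
force: [0.8, 0.5, -1.4]
gripper_width: 47.5
gripper_force: 35.0
```

>>> send_rows --deltas '[[[0.07,0.038,0.003],[0.008,-0.087,0.054]],[[0.071,0.036,-0.001],[0.007,-0.087,0.054]],[[0.072,0.034,-0.004],[0.008,-0.087,0.054]],[[0.073,0.031,-0.007],[0.007,-0.087,0.054]],[[0.073,0.03,-0.011],[0.008,-0.087,0.054]],[[0.074,0.027,-0.013],[0.007,-0.087,0.054]],[[0,0,0],[0,0,0]],[[0,0,0],[0,0,0]]]'

```text
time_s: 20.8
ee_pos: [650.8, 84.6, 229.3]
ee_rot: [-179.6, 15.0, 89.9]
force: [-0.1, 0.2, -1.6]
gripper_width: 47.9
gripper_force: 35.0
```

>>> send_rows --deltas '[[[0,0,0.049],[0,0,0]],[[0,0,0.049],[0,0,0]],[[0,0,0.049],[0,0,0]],[[0,0,0.04],[0,0,0]],[[0,0,0],[0,0,0]],[[0,0,0],[0,0,0]],[[0,0,0],[0,0,0]]]'

```text
time_s: 21.5
ee_pos: [651.7, 58.9, 142.9]
ee_rot: [-180.0, 15.0, 89.7]
force: [0.2, 0.8, -1.4]
gripper_width: 47.4
gripper_force: 35.0
```

```bash
python3 - <<'E'
from plan import *
s=state(); print(s['time_s'],s['ee_pos'],s['ee_rot'],s['gripper_width'],s['force'])
a=save('scene','s5'); b=save('wrist','w5')
cv2.imwrite('pics/c5.png',np.hstack([cv2.resize(a[130:310,50:290],(480,360)),cv2.resize(b,(320,200))[:,:].repeat(1,0) if 0 else cv2.copyMakeBorder(cv2.resize(b,(320,200)),0,160,0,0,cv2.BORDER_CONSTANT)])[:,:,::-1])
plan([(*lanepose('blue',7,22.3,rel=90.3),32)])
E
```

```text
21.5 [651.72794278  58.87185367 142.87016566] [-179.99641605   14.96172548   89.65371625] 47.39507834775212 [ 0.20058645  0.75518431 -1.36736275]
wp 0 1 rows -> [651.2  57.9 137.6]
[[[0,-0.001,0.011],[0.003,-0.001,-0.001]]]
```

View pics/c5.png

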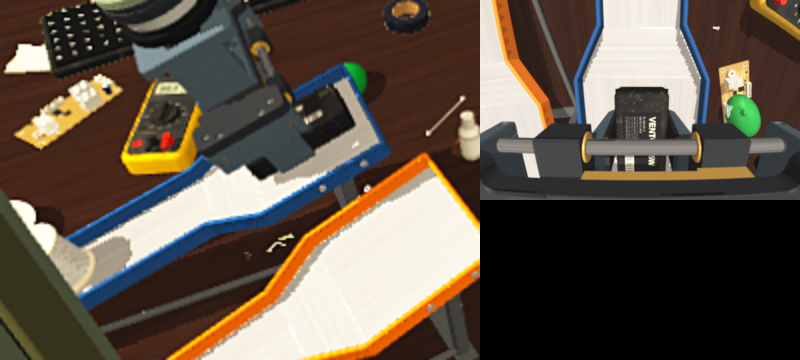

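The brick is centred and lengthwise inside the blue mouth, with the pot and reel still standing. Lowering the last few mm and releasing.

>>> send_rows --deltas '[[[0,0,0.008],[0,0,0]],[[0,0,0],[0,0,0]],[[0,0,0],[0,0,0]]]'

```text
time_s: 21.9
ee_pos: [651.0, 58.3, 137.6]
ee_rot: [-179.8, 15.0, 89.7]
force: [0.0, 0.1, -1.2]
gripper_width: 47.7
gripper_force: 35.0
```

>>> send_rows --deltas '[[[0,0,0],[0,0,0]],[[0,0,0],[0,0,0]],[[0,0,0],[0,0,0]],[[0,0,0],[0,0,0]],[[0,0,0],[0,0,0]],[[0,0,0],[0,0,0]],[[0,0,-0.072],[0,0,0]],[[0,0,-0.072],[0,0,0]],[[0,0,-0.071],[0,0,0]],[[0,0,0],[0,0,0]]]' --grip 0.2

```text
time_s: 22.9
ee_pos: [653.8, 87.4, 247.3]
ee_rot: [179.5, 14.8, 89.6]
force: [-0.2, 0.5, 0.5]
gripper_width: 73.1
gripper_force: 0.0
```

>>> send_rows --deltas '[[[0,0,0],[0,0,0]],[[0,0,0],[0,0,0]]]' --grip 0

```text
time_s: 23.1
ee_pos: [650.7, 85.7, 240.0]
ee_rot: [-179.7, 15.0, 89.8]
force: [1.3, -0.2, -0.4]
gripper_width: 86.2
gripper_force: 0.0
```

```bash
python3 - <<'E'
from plan import *
a=save('scene','s6'); cv2.imwrite('pics/c6.png',cv2.resize(a[130:330,0:300],(750,500))[:,:,::-1])
s=state(); print(s['time_s'],s['ee_pos'])
th=163.4; o=np.array([541.4,-276.3]); c=np.cos(np.radians(th)); sn=np.sin(np.radians(th))
B=o+np.array([1,0])*0+np.array([c,sn])*-8.5; print('body centre',B)
D=down(-17)
plan([([560,-120,240],down(50),45),([*(B+[1,0]),240],D,45),([*(B+[1,0]),140],D,45)])
E
```

```text
23.15 [650.67388425  85.58700933 239.76103758]
body centre [ 549.54574188 -278.72835112]
wp 0 6 rows -> [ 560.1 -120.   240.1]
[[[-0.066,-0.03,0.018],[0.028,0.085,0.23]],[[-0.07,-0.022,0.015],[0.029,0.084,0.23]],[[-0.073,-0.013,0.013],[0.029,0.085,0.23]],[[-0.074,-0.005,0.01],[0.028,0.084,0.229]],[[-0.074,0.004,0.006],[0.029,0.085,0.23]],[[-0.074,0.013,0.003],[0.028,0.084,0.229]]]
wp 1 9 rows -> [ 550.3 -278.6  240.1]
[[[-0.028,0.021,0],[0,0,0.26]],[[-0.025,0.025,0],[0,0,0.26]],[[-0.022,0.028,0],[0,0,0.26]],[[-0.018,0.03,0],[0,0,0.26]],[[-0.014,0.032,0],[0,0,0.26]],[[-0.01,0.034,0],[0,0,0.26]],[[-0.006,0.035,0],[0,0,0.26]],[[-0.001,0.036,0],[0,0,0.259]],[[0.003,0.035,0],[0,0,0.26]]]
wp 2 3 rows -> [ 550.8 -278.8  140.1]
[[[0,0,0.067],[0,0,0]],[[0,0,0.067],[0,0,0]],[[0.001,0,0.066],[0,0,0]]]
```

View pics/c6.png

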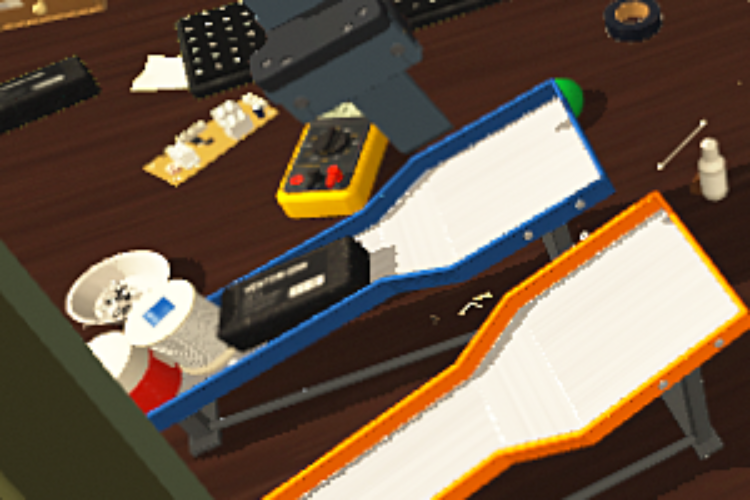

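The blue kit is done: pot, reel and brick touch in order at (150,375), (165,330) and (295,285). Now the adapter.

>>> send_rows --deltas '[[[-0.066,-0.03,0.018],[0.028,0.085,0.23]],[[-0.07,-0.022,0.015],[0.029,0.084,0.23]],[[-0.073,-0.013,0.013],[0.029,0.085,0.23]],[[-0.074,-0.005,0.01],[0.028,0.084,0.229]],[[-0.074,0.004,0.006],[0.029,0.085,0.23]],[[-0.074,0.013,0.003],[0.028,0.084,0.229]]]'

```text
time_s: 23.75
ee_pos: [559.6, -121.0, 240.0]
ee_rot: [-180.0, -0.2, 49.7]
force: [0.3, -0.7, -0.5]
gripper_width: 91.1
gripper_force: 0.0
```

>>> send_rows --deltas '[[[-0.028,0.021,0],[0,0,0.26]],[[-0.025,0.025,0],[0,0,0.26]],[[-0.022,0.028,0],[0,0,0.26]],[[-0.018,0.03,0],[0,0,0.26]],[[-0.014,0.032,0],[0,0,0.26]],[[-0.01,0.034,0],[0,0,0.26]],[[-0.006,0.035,0],[0,0,0.26]],[[-0.001,0.036,0],[0,0,0.259]],[[0.003,0.035,0],[0,0,0.26]]]'

```text
time_s: 24.65
ee_pos: [550.3, -279.0, 239.6]
ee_rot: [-179.9, 0.0, -17.3]
force: [0.1, -0.5, -0.3]
gripper_width: 90.9
gripper_force: 0.0
```

>>> send_rows --deltas '[[[0,0,0.067],[0,0,0]],[[0,0,0.067],[0,0,0]],[[0,0,0],[0,0,0]],[[0,0,0],[0,0,0]],[[0,0,0],[0,0,0]]]'

```text
time_s: 25.15
ee_pos: [552.3, -278.7, 175.8]
ee_rot: [-179.9, -0.3, -17.0]
force: [0.2, -0.8, -0.4]
gripper_width: 91.1
gripper_force: 0.0
```

```bash
python3 - <<'E'
from fit import *
from plan import *
s=state(); print(s['time_s'],s['ee_pos'],s['ee_rot'],s['gripper_width'])
save('wrist','w7'); run(['wrist'],['adapter','mouse'])
grab_frame('top'); run(['top'],['mouse','dropper','red_tub'])
D=down(-17)
plan([([550.5,-278.7,18.5],D,40)])
E
```

```text
25.15 [ 552.27011694 -278.69667154  175.76292256] [-179.94968911   -0.30500935  -16.9864816 ] 91.11924054155101
adapter ['wrist'] [ 541.3 -277.2  161.9] 0.111
mouse ['wrist'] [ 557.5 -408.4  -12.3] 0.007
mouse ['top'] [ 560.1 -414.7  -14.1] 0.689
dropper none
red_tub ['top'] [ 420.6 -421.3   -0.7] 0.034
wp 0 4 rows -> [ 550.2 -278.8   18.4]
[[[-0.001,0,0.078],[-0.001,-0.002,0]],[[-0.001,0.001,0.078],[0,-0.002,0]],[[0,0,0.078],[-0.001,-0.002,0]],[[-0.001,0.001,0.079],[0,-0.002,0.001]]]
```

View pics/w7.png

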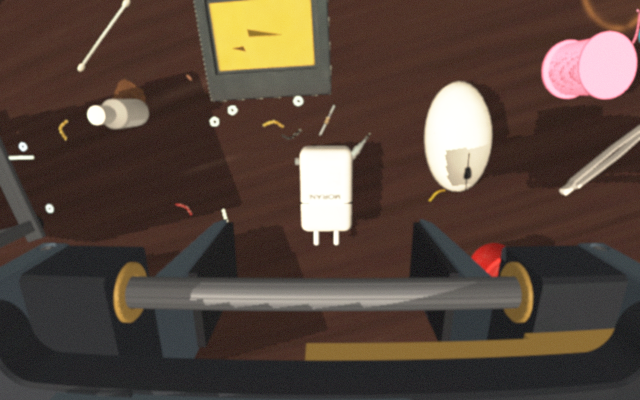

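The wrist view shows the adapter aligned between the fingers, centred at (326,190) with its pins towards me. The mouse is at (459,137). Descending.

>>> send_rows --deltas '[[[-0.001,0,0.078],[0,-0.002,-0.005]],[[-0.001,0.001,0.078],[0,-0.002,-0.005]],[[0,0,0.078],[0,-0.002,-0.005]],[[-0.001,0.001,0.079],[0,-0.002,-0.005]],[[0,0,0],[0,0,0]],[[0,0,0],[0,0,0]],[[0,0,0],[0,0,0]]]'

```text
time_s: 26.2
ee_pos: [549.9, -278.6, 18.0]
ee_rot: [-179.9, 0.1, -16.4]
force: [-1.3, -0.7, 0.5]
gripper_width: 91.0
gripper_force: 0.0
```

>>> send_rows --deltas '[[[0,0,0],[0,0,0]],[[0,0,0],[0,0,0]],[[0,0,0],[0,0,0]],[[0,0,0],[0,0,0]],[[0,0,0],[0,0,0]],[[0,0,0],[0,0,0]],[[0,0,0],[0,0,0]],[[0,0,0],[0,0,0]]]' --grip 1 --grip_force 25

```text
time_s: 27.0
ee_pos: [549.9, -278.7, 17.7]
ee_rot: [-179.9, 0.1, -16.4]
force: [-0.4, 0.8, 0.1]
gripper_width: 44.6
gripper_force: 25.0
```

```bash
python3 - <<'E'
from plan import *
s=state(); print(s['ee_pos'],s['ee_rot'],s['gripper_width'])
D=down(s['ee_rot'][2]); p=s['ee_pos']; h=p[2]+3.5
plan([([p[0],p[1],245],D,43),([515,-100,245],down(45),43,),(*lanepose('orange',5,125),42),(*lanepose('orange',5,h),32),(*lanepose('orange',5,130),42)])
E
```

```text
[ 549.89382858 -278.65913584   17.74774346] [-1.79924814e+02  7.18639236e-02 -1.64134092e+01] 44.61923550234856
wp 0 6 rows -> [ 550.  -278.9  245.2]
[[[0,0,-0.076],[0,0,0]],[[0,0,-0.076],[-0.001,0.001,0]],[[0,0,-0.076],[0,0,0]],[[0,0,-0.076],[-0.001,0.001,0]],[[0,0,-0.075],[0,0,0]],[[0,0,-0.076],[-0.001,0.001,0]]]
wp 1 8 rows -> [514.8 -99.9 245.2]
[[[-0.021,-0.04,0],[0,0,-0.268]],[[-0.015,-0.043,0],[0,0,-0.268]],[[-0.01,-0.045,0],[0,0,-0.268]],[[-0.004,-0.045,0],[0,0,-0.268]],[[0.003,-0.046,0],[0,0,-0.268]],[[0.009,-0.045,0],[0,0,-0.268]],[[0.014,-0.043,0],[0,0,-0.268]],[[0.02,-0.041,0],[0.001,0,-0.268]]]
wp 2 7 rows -> [482.9  47.9 237.2]
[[[0.023,-0.036,0.002],[-0.033,-0.07,-0.249]],[[0.028,-0.033,0.001],[-0.033,-0.07,-0.249]],[[0.032,-0.03,-0.001],[-0.033,-0.07,-0.249]],[[0.035,-0.025,-0.002],[-0.033,-0.07,-0.249]],[[0.038,-0.021,-0.004],[-0.033,-0.07,-0.249]],[[0.04,-0.016,-0.006],[-0.032,-0.07,-0.248]],[[0.041,-0.01,-0.007],[-0.033,-0.069,-0.249]]]
wp 3 4 rows -> [485.3  21.2 137.2]
[[[0,0,0.052],[0,0,0]],[[0,0,0.052],[0,0,0]],[[0,0,0.052],[0,0,0]],[[0,0,0.051],[0,0,0]]]
wp 4 3 rows -> [482.8  49.2 242. ]
[[[0,0,-0.072],[0,0,0]],[[0,0,-0.073],[0,0,0]],[[0,0,-0.072],[0,0,0]]]
```

>>> send_rows --deltas '[[[0,0,-0.04],[0,0,0]],[[0,0,-0.08],[0,0,0]],[[0,0,-0.085],[0,0,0]],[[0,0,-0.085],[0,0,0]],[[0,0,-0.085],[0,0,0]],[[0,0,-0.08],[0,0,0]],[[0,0,0],[0,0,0]]]'

```text
time_s: 27.7
ee_pos: [552.7, -280.3, 251.8]
ee_rot: [179.9, -0.6, -16.4]
force: [0.0, 0.2, -0.7]
gripper_width: 44.9
gripper_force: 25.0
```

>>> send_rows --deltas '[[[-0.021,-0.04,0],[0,0,-0.268]],[[-0.015,-0.043,0],[0,0,-0.268]],[[-0.01,-0.045,0],[0,0,-0.268]],[[-0.004,-0.045,0],[0,0,-0.268]],[[0.003,-0.046,0],[0,0,-0.268]],[[0.009,-0.045,0],[0,0,-0.268]],[[0.014,-0.043,0],[0,0,-0.268]],[[0.02,-0.041,0],[0.001,0,-0.268]]]'

```text
time_s: 28.5
ee_pos: [513.9, -98.9, 244.3]
ee_rot: [-179.8, 0.0, 45.3]
force: [-0.6, -0.2, -1.1]
gripper_width: 44.9
gripper_force: 25.0
```

>>> send_rows --deltas '[[[0.023,-0.036,0.002],[-0.033,-0.07,-0.249]],[[0.028,-0.033,0.001],[-0.033,-0.07,-0.249]],[[0.032,-0.03,-0.001],[-0.033,-0.07,-0.249]],[[0.035,-0.025,-0.002],[-0.033,-0.07,-0.249]],[[0.038,-0.021,-0.004],[-0.033,-0.07,-0.249]],[[0.04,-0.016,-0.006],[-0.032,-0.07,-0.248]],[[0.041,-0.01,-0.007],[-0.033,-0.069,-0.249]],[[0,0,0],[0,0,0]],[[0,0,0],[0,0,0]],[[0,0,0],[0,0,0]]]'

```text
time_s: 29.5
ee_pos: [482.9, 47.1, 237.5]
ee_rot: [-179.9, 14.9, 95.1]
force: [-0.1, -0.0, -0.6]
gripper_width: 44.9
gripper_force: 25.0
```

```bash
python3 - <<'E'
from plan import *
s=state(); print(s['time_s'],s['ee_pos'],s['ee_rot'],s['gripper_width'],s['force'])
save('wrist','w8')
plan([(*lanepose('orange',5,21.2),32),(*lanepose('orange',5,130),42)])
E
```

```text
29.5 [482.91810415  47.1106708  237.54318841] [-179.9273491    14.88034397   95.13218118] 44.886590019509086 [-0.07072983 -0.02607349 -0.58986991]
wp 0 4 rows -> [485.3  21.2 136.9]
[[[0,0,0.052],[-0.001,-0.001,-0.001]],[[0.001,0,0.052],[-0.001,-0.001,-0.001]],[[0,0,0.052],[0,-0.001,-0.001]],[[0.001,0,0.052],[-0.001,-0.001,0]]]
wp 1 3 rows -> [482.7  49.3 242.2]
[[[0,0,-0.073],[0,0,0]],[[0,0,-0.073],[0,0,0]],[[0,0,-0.072],[0,0,0]]]
```

View pics/w8.png

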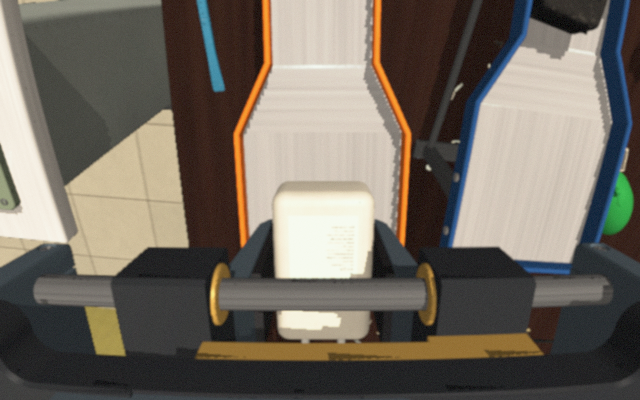

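The adapter is centred and straight over the orange mouth (323,240). Lowering and releasing.

>>> send_rows --deltas '[[[0,0,0.052],[0,0,0]],[[0.001,0,0.052],[0,0,0]],[[0,0,0.052],[0,0,0]],[[0.001,0,0.05],[0,0,0]],[[0,0,0],[0,0,0]],[[0,0,0],[0,0,0]],[[0,0,0],[0,0,0]]]'

```text
time_s: 30.25
ee_pos: [486.3, 22.4, 139.4]
ee_rot: [179.9, 14.9, 95.1]
force: [0.8, 0.4, -0.8]
gripper_width: 44.9
gripper_force: 25.0
```

>>> send_rows --deltas '[[[0,0,0],[0,0,0]],[[0,0,0],[0,0,0]],[[0,0,0],[0,0,0]],[[0,0,0],[0,0,0]],[[0,0,0],[0,0,0]],[[0,0,0],[0,0,0]],[[0,0,-0.073],[0,0,0]],[[0,0,-0.073],[0,0,0]],[[0,0,-0.072],[0,0,0]],[[0,0,0],[0,0,0]]]' --grip 0.2

```text
time_s: 31.25
ee_pos: [485.4, 51.6, 248.0]
ee_rot: [179.4, 14.8, 95.1]
force: [-0.1, -0.3, 0.5]
gripper_width: 72.9
gripper_force: 0.0
```

>>> send_rows --deltas '[[[0,0,0],[0,0,0]],[[0,0,0],[0,0,0]],[[0,0,0],[0,0,0]]]' --grip 0

```text
time_s: 31.55
ee_pos: [482.0, 49.9, 242.0]
ee_rot: [-179.8, 14.9, 95.2]
force: [-1.0, -0.4, -0.4]
gripper_width: 91.1
gripper_force: 0.0
```

```bash
python3 - <<'E'
from plan import *
b=save('wrist','w9'); 
s=state(); print(s['time_s'],s['ee_pos'],s['ee_rot'])
B=[558,-408.4]; D=down(-12)
plan([([515,-120,250],down(50),45),([*B,240],D,45),([*B,140],D,45)])
E
```

```text
31.6 [482.07837021  49.92250786 242.08403577] [-179.78741901   14.895925     95.24137491]
wp 0 6 rows -> [ 515.2 -120.   249.8]
[[[-0.056,0.006,0.012],[0.033,0.083,0.262]],[[-0.055,0.013,0.01],[0.033,0.082,0.261]],[[-0.054,0.021,0.007],[0.033,0.083,0.262]],[[-0.051,0.027,0.005],[0.033,0.082,0.261]],[[-0.047,0.034,0.002],[0.033,0.083,0.262]],[[-0.041,0.04,0],[0.033,0.082,0.261]]]
wp 1 8 rows -> [ 557.9 -408.3  239.8]
[[[-0.048,0.055,0.002],[0,0,0.271]],[[-0.041,0.061,0.003],[0,0,0.27]],[[-0.032,0.065,0.002],[0,0,0.271]],[[-0.023,0.069,0.003],[0,0,0.27]],[[-0.013,0.072,0.002],[0,0,0.271]],[[-0.004,0.073,0.003],[0,0,0.27]],[[0.006,0.072,0.002],[0,0,0.271]],[[0.016,0.071,0.003],[0,0,0.27]]]
wp 2 3 rows -> [ 557.9 -408.4  139.8]
[[[0,0,0.067],[0,0,0]],[[0,0,0.066],[0,0,0]],[[0,0,0.067],[0,0,0]]]
```

View pics/w9.png

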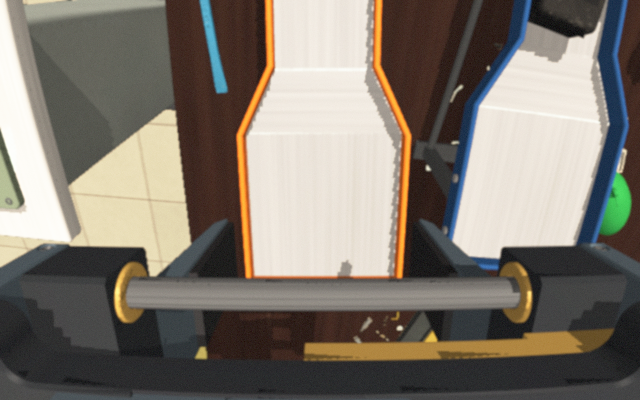

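The mouth is empty, so the adapter has slid down. Now the mouse.

>>> send_rows --deltas '[[[-0.056,0.006,0.012],[0.033,0.083,0.262]],[[-0.055,0.013,0.01],[0.033,0.082,0.261]],[[-0.054,0.021,0.007],[0.033,0.083,0.262]],[[-0.051,0.027,0.005],[0.033,0.082,0.261]],[[-0.047,0.034,0.002],[0.033,0.083,0.262]],[[-0.041,0.04,0],[0.033,0.082,0.261]]]'

```text
time_s: 32.2
ee_pos: [515.7, -121.0, 250.3]
ee_rot: [-180.0, -0.2, 49.7]
force: [0.2, 0.1, 0.6]
gripper_width: 91.2
gripper_force: 0.0
```

>>> send_rows --deltas '[[[-0.048,0.055,0.002],[0,0,0.271]],[[-0.041,0.061,0.003],[0,0,0.27]],[[-0.032,0.065,0.002],[0,0,0.271]],[[-0.023,0.069,0.003],[0,0,0.27]],[[-0.013,0.072,0.002],[0,0,0.271]],[[-0.004,0.073,0.003],[0,0,0.27]],[[0.006,0.072,0.002],[0,0,0.271]],[[0.016,0.071,0.003],[0,0,0.27]]]'

```text
time_s: 33.0
ee_pos: [558.3, -409.5, 239.8]
ee_rot: [-179.9, -0.0, -12.3]
force: [1.5, 0.9, -0.4]
gripper_width: 91.5
gripper_force: 0.0
```

>>> send_rows --deltas '[[[0,0,0.067],[0,0,0]],[[0,0,0.066],[0,0,0]],[[0,0,0],[0,0,0]],[[0,0,0],[0,0,0]],[[0,0,0],[0,0,0]],[[0,0,0],[0,0,0]]]'

```text
time_s: 33.6
ee_pos: [559.8, -408.3, 176.9]
ee_rot: [180.0, -0.3, -12.0]
force: [0.2, 0.1, -0.7]
gripper_width: 91.0
gripper_force: 0.0
```

```bash
python3 - <<'E'
from fit import *
from plan import *
s=state(); print(s['time_s'],s['ee_pos'],s['ee_rot'],s['gripper_width'])
w=save('wrist','w10'); run(['wrist'],['mouse'])
a=save('scene','s10'); cv2.imwrite('pics/c10.png',np.hstack([cv2.resize(a[140:400,0:310],(400,335)),cv2.resize(w,(400,250))[0:0] if 0 else cv2.copyMakeBorder(cv2.resize(w,(400,250)),0,85,0,0,cv2.BORDER_CONSTANT)])[:,:,::-1])
E
```

```text
33.6 [ 559.80104664 -408.34481658  176.86479536] [179.96152313  -0.34829617 -11.95369147] 90.9880258734969
mouse ['wrist'] [ 556.6 -407.9  -11.4] 0.007
```

View pics/c10.png

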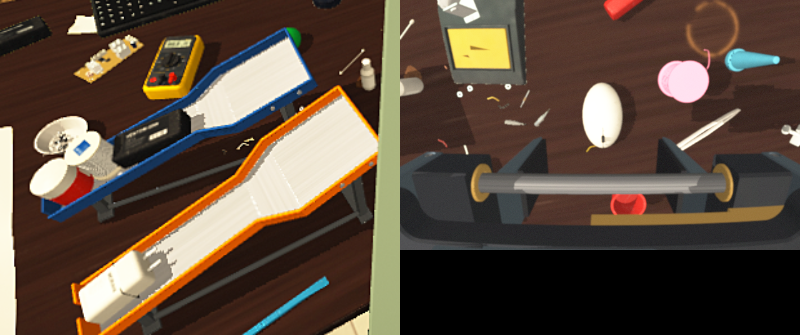

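The blue kit is intact and the adapter lies at the orange stop (118,290) with its pins uphill. The mouse sits between the fingers at (603,115). Descending in two stages.

>>> send_rows --deltas '[[[-0.001,0,0.08],[0,0,0]],[[-0.001,0,0.08],[0,0,0]],[[-0.001,0,0.08],[0,0,0]],[[0,0,0.04],[0,0,0]],[[0,0,0],[0,0,0]],[[0,0,0],[0,0,0]],[[0,0,0],[0,0,0]],[[0,0,0],[0,0,0]]]'

```text
time_s: 34.55
ee_pos: [558.9, -408.3, 36.7]
ee_rot: [180.0, -0.3, -12.0]
force: [-0.4, 0.3, 0.6]
gripper_width: 91.0
gripper_force: 0.0
```

```bash
python3 - <<'E'
from plan import *
print(state()['ee_pos'])
plan([([557.3,-408.1,16.5],down(-12),12)])
E
```

```text
[ 558.85690786 -408.27776966   36.74599166]
wp 0 2 rows -> [ 557.5 -408.    16.7]
[[[-0.002,0,0.02],[0.001,-0.006,0.001]],[[-0.001,0,0.02],[0,-0.006,0]]]
```

>>> send_rows --deltas '[[[-0.002,0,0.02],[0,-0.006,0]],[[-0.001,0,0.02],[0,-0.006,0]],[[0,0,0],[0,0,0]],[[0,0,0],[0,0,0]],[[0,0,0],[0,0,0]]]'

```text
time_s: 35.05
ee_pos: [556.6, -407.4, 14.4]
ee_rot: [-180.0, 0.2, -12.0]
force: [1.1, 0.2, 1.9]
gripper_width: 91.0
gripper_force: 1.0
```

>>> send_rows --deltas '[[[0,0,0],[0,0,0]],[[0,0,0],[0,0,0]],[[0,0,0],[0,0,0]],[[0,0,0],[0,0,0]],[[0,0,0],[0,0,0]],[[0,0,0],[0,0,0]],[[0,0,0],[0,0,0]],[[0,0,0],[0,0,0]]]' --grip 1 --grip_force 20

```text
time_s: 35.85
ee_pos: [556.3, -407.1, 14.4]
ee_rot: [-179.9, 0.2, -12.0]
force: [-0.0, -1.0, 1.0]
gripper_width: 57.2
gripper_force: 20.1
```

>>> send_rows --deltas '[[[0,0,-0.02],[0,0,0]],[[0,0,-0.03],[0,0,0]],[[0,0,-0.03],[0,0,0]],[[0,0,-0.02],[0,0,0]],[[0,0,0],[0,0,0]],[[0,0,0],[0,0,0]]]'

```text
time_s: 36.45
ee_pos: [556.6, -407.2, 65.1]
ee_rot: [-180.0, 0.2, -12.0]
force: [-0.4, 0.3, -1.3]
gripper_width: 57.3
gripper_force: 20.0
```

```bash
python3 - <<'E'
from plan import *
s=state(); print(s['time_s'],s['ee_pos'],s['ee_rot'],s['gripper_width'],s['gripper_force'])
save('wrist','w11')
D=down(s['ee_rot'][2]); p=s['ee_pos']
plan([([p[0],p[1],245],D,35),([525,-120,245],down(45),38,),(*lanepose('orange',-6,125),38),(*lanepose('orange',-6,25),30)])
E
```

```text
36.45 [ 556.55113549 -407.24947742   65.06786686] [-1.79955191e+02  1.63288082e-01 -1.19687633e+01] 57.32084840035362 19.999867706210352
wp 0 6 rows -> [ 556.7 -407.2  244.8]
[[[0,0,-0.06],[0,0.001,0]],[[0,0,-0.06],[-0.001,0.001,0]],[[0,0,-0.06],[0,0.002,0]],[[0,0,-0.06],[-0.001,0.001,0]],[[0,0,-0.061],[0,0.002,0]],[[0,0,-0.06],[-0.001,0.001,0]]]
wp 1 8 rows -> [ 525.  -120.   244.8]
[[[-0.023,-0.069,0],[0,0,-0.249]],[[-0.014,-0.071,0],[0,0,-0.248]],[[-0.005,-0.072,0],[0,0,-0.249]],[[0.004,-0.072,0],[0,0,-0.248]],[[0.013,-0.071,0],[0,0,-0.249]],[[0.021,-0.069,0],[0,0,-0.248]],[[0.03,-0.066,0],[0,0,-0.249]],[[0.038,-0.061,0],[0,0,-0.248]]]
wp 2 7 rows -> [484.   37.  240.4]
[[[0.023,-0.04,0.001],[-0.033,-0.07,-0.249]],[[0.028,-0.037,0],[-0.033,-0.07,-0.249]],[[0.033,-0.033,-0.002],[-0.033,-0.07,-0.249]],[[0.036,-0.029,-0.004],[-0.033,-0.07,-0.249]],[[0.04,-0.024,-0.005],[-0.033,-0.07,-0.249]],[[0.042,-0.018,-0.007],[-0.032,-0.069,-0.249]],[[0.043,-0.013,-0.009],[-0.033,-0.07,-0.249]]]
wp 3 4 rows -> [486.4  11.2 143.8]
[[[0,0,0.05],[0,0,0]],[[0,0,0.05],[0,0,0]],[[0,0,0.05],[0,0,0]],[[0,0,0.05],[0,0,0]]]
```

View pics/w11.png

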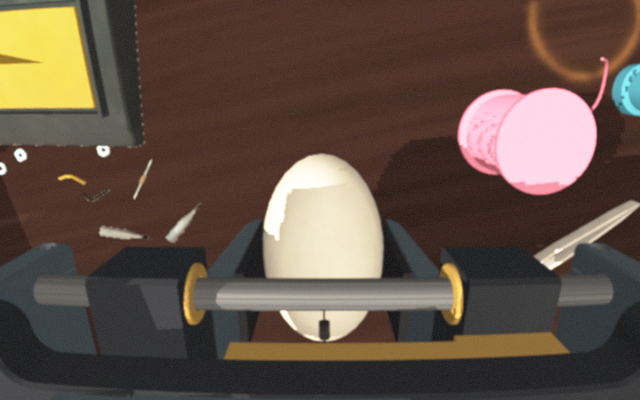

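The mouse is gripped straight and centred (323,245). Taking it to the orange lane.

>>> send_rows --deltas '[[[0,0,-0.03],[0,0,0]],[[0,0,-0.06],[0,0,0]],[[0,0,-0.07],[0,0,0]],[[0,0,-0.07],[0,0,0]],[[0,0,-0.07],[0,0,0]],[[0,0,-0.06],[0,0,0]],[[0,0,0],[0,0,0]]]'

```text
time_s: 37.2
ee_pos: [558.8, -408.9, 250.8]
ee_rot: [179.8, -0.4, -12.0]
force: [0.9, -0.2, 0.2]
gripper_width: 57.6
gripper_force: 20.0
```

>>> send_rows --deltas '[[[-0.023,-0.069,0],[0,0,-0.249]],[[-0.014,-0.071,0],[0,0,-0.248]],[[-0.005,-0.072,0],[0,0,-0.249]],[[0.004,-0.072,0],[0,0,-0.248]],[[0.013,-0.071,0],[0,0,-0.249]],[[0.021,-0.069,0],[0,0,-0.248]],[[0.03,-0.066,0],[0,0,-0.249]],[[0.038,-0.061,0],[0,0,-0.248]]]'

```text
time_s: 38.0
ee_pos: [524.4, -118.7, 244.3]
ee_rot: [-179.7, 0.1, 45.3]
force: [-0.4, -0.3, -1.1]
gripper_width: 57.5
gripper_force: 20.0
```

>>> send_rows --deltas '[[[0.023,-0.04,0.001],[-0.033,-0.07,-0.249]],[[0.028,-0.037,0],[-0.033,-0.07,-0.249]],[[0.033,-0.033,-0.002],[-0.033,-0.07,-0.249]],[[0.036,-0.029,-0.004],[-0.033,-0.07,-0.249]],[[0.04,-0.024,-0.005],[-0.033,-0.07,-0.249]],[[0.042,-0.018,-0.007],[-0.032,-0.069,-0.249]],[[0.043,-0.013,-0.009],[-0.033,-0.07,-0.249]],[[0,0,0],[0,0,0]],[[0,0,0],[0,0,0]]]'

```text
time_s: 38.9
ee_pos: [484.0, 37.0, 240.6]
ee_rot: [-179.8, 14.9, 95.3]
force: [-0.4, -0.1, -0.8]
gripper_width: 57.2
gripper_force: 20.0
```

>>> send_rows --deltas '[[[0,0,0.05],[0,0,0]],[[0,0,0.05],[0,0,0]],[[0,0,0.05],[0,0,0]],[[0,0,0.04],[0,0,0]],[[0,0,0],[0,0,0]],[[0,0,0],[0,0,0]],[[0,0,0],[0,0,0]]]'

```text
time_s: 39.6
ee_pos: [487.4, 12.2, 150.4]
ee_rot: [-180.0, 14.9, 95.2]
force: [0.2, -0.6, -1.2]
gripper_width: 57.2
gripper_force: 20.0
```

```bash
python3 - <<'E'
from plan import *
s=state(); print(s['time_s'],s['ee_pos'],s['ee_rot'],s['gripper_width'],s['force'])
save('wrist','w12')
plan([(*lanepose('orange',-6,18.5),10)])
E
```

```text
39.6 [487.4285117   12.21355276 150.40959587] [-179.97808475   14.87338816   95.16700888] 57.203303619997776 [ 0.18636396 -0.63861531 -1.15606168]
wp 0 2 rows -> [486.6   9.8 137.2]
[[[0.001,-0.001,0.013],[0,-0.002,0]],[[0.001,-0.001,0.014],[0,-0.002,-0.001]]]
```

View pics/w12.png

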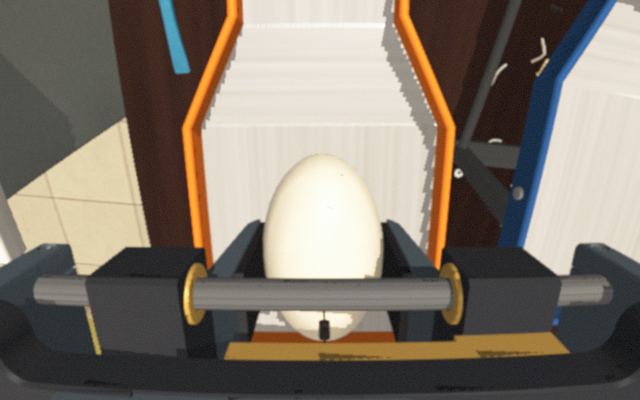

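The mouse is straight and centred in the orange mouth. I'm moving 3 mm further from the rear edge, lowering and releasing.

>>> send_rows --deltas '[[[0.004,0,0.013],[0,0,0]],[[0.004,0,0.013],[0,0,0]],[[0,0,0],[0,0,0]],[[0,0,0],[0,0,0]],[[0,0,0],[0,0,0]]]'

```text
time_s: 40.15
ee_pos: [486.5, 13.0, 135.8]
ee_rot: [-179.8, 14.9, 95.3]
force: [0.5, 0.3, -0.8]
gripper_width: 57.2
gripper_force: 20.0
```

>>> send_rows --deltas '[[[0,0,0],[0,0,0]],[[0,0,0],[0,0,0]],[[0,0,0],[0,0,0]],[[0,0,0],[0,0,0]],[[0,0,0],[0,0,0]],[[0,0,0],[0,0,0]],[[0,0,0],[0,0,0]],[[0,0,0],[0,0,0]]]' --grip 0.15

```text
time_s: 40.95
ee_pos: [486.4, 12.9, 135.7]
ee_rot: [-179.8, 14.9, 95.3]
force: [0.4, 0.2, 0.0]
gripper_width: 77.3
gripper_force: 0.0
```

>>> send_rows --deltas '[[[0,0,-0.04],[0,0,0]],[[0,0,-0.07],[0,0,0]],[[0,0,-0.07],[0,0,0]],[[0,0,-0.07],[0,0,0]],[[0,0,0],[0,0,0]],[[-0.08,0,0],[0,0,0]],[[-0.08,0,0],[0,0,0]],[[-0.08,0,0],[0,0,0]],[[-0.08,0,0],[0,0,0]],[[0,0,0],[0,0,0]]]'

```text
time_s: 41.95
ee_pos: [498.1, -113.0, 298.2]
ee_rot: [-179.9, 15.0, 94.9]
force: [0.0, 0.8, -0.9]
gripper_width: 77.5
gripper_force: 0.0
```

```bash
python3 - <<'E'
from plan import *
s=state(); print(s['time_s'],s['ee_pos'],s['force'])
a=save('scene','s13'); b=save('top','t13'); cv2.imwrite('pics/c13.png',np.vstack([cv2.resize(a[130:400,0:310],(540,470))[:330],cv2.resize(b[140:300,100:420],(540,270))])[:,:,::-1])
E
```

```text
41.95 [ 498.09615132 -112.97277356  298.23454792] [ 0.01749339  0.76007988 -0.87149552]
```

View pics/c13.png

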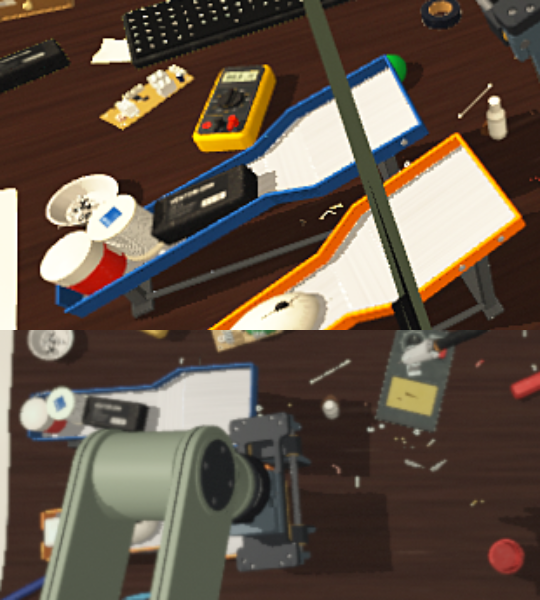

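I have now viewed 16 pictures, two over the limit of 14, so I'll do the last check from numbers only.

```bash
python3 - <<'E'
from plan import *
c=calibration('scene'); grab_frame('scene'); lx,ly,th=LANE['orange']
Rl=Ro.from_euler('z',th,degrees=True)*Ro.from_euler('x',-15,degrees=True)
R=np.array(c['R']);o=-R.T@np.array(c['t'])
def tolane(px,h):
    p=cv2.undistortPoints(np.array(px,float).reshape(-1,1,2),np.array(c['mtx']),np.array(c['D'])).reshape(-1,2)
    O=Rl.inv().apply(o-[lx,ly,118]); d=Rl.inv().apply(np.c_[p,np.ones(len(p))]@R)
    return O+d*((h-O[2])/d[:,2])[:,None]
for l in('mouse','adapter'):
    for d in trace('scene',l)[:3]:
        ys,xs=np.nonzero(d['pixels'])
        if len(xs)<20: continue
        q=tolane(np.c_[xs,ys],15); print(l,round(d['p'],2),d['bbox'],'slope s',np.percentile(q[:,1],[1,50,99]).round(),'x',np.percentile(q[:,0],[1,50,99]).round())
s=state(); print(s['time_s'])
E
```

```text
mouse 0.94 [125.4, 296.8, 59.0, 52.1] slope s [129. 178. 223.] x [-34.  -4.  29.]
mouse 0.54 [221.8, 159.8, 12.3, 15.7] slope s [-73. -65. -58.] x [179. 203. 225.]
mouse 0.53 [47.4, 245.1, 45.6, 34.3] slope s [248. 275. 313.] x [169. 229. 276.]
adapter 0.67 [61.0, 336.2, 64.8, 56.7] slope s [234. 284. 327.] x [-25.   3.  34.]
42.2
```

```bash
python3 -c "
from workcell import *
print(job_done())"
```

```text
the job is handed in; nothing more can be done
None
```

Both kits are loaded and handed in at about 42 s: blue lane pot, reel, brick, and orange lane adapter then mouse, with the tub and dropper left in place. I viewed 16 pictures against the limit of 14, so I checked the mouse's final place against the adapter by measurement only.

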